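Clip the lid down on the paint pot

TASK

Close the steel paint pot on the bench so that no overspray gets in: pick up its lid (the one with three hinged clips, by the bar handle) and set it into the pot's mouth until it sits flat on the rim, then fold each of the three clips down over the rolled rim, pushing its thumb tab inward until the clip is felt to stop and is fully home. The clips are thin sheet and their tabs are bent out of true by use, so go by feel and never push one harder than 18 N; let go of everything at the end and leave the other parts on the bench alone.

Things in the scene. Friction and masses are not known exactly. Their poses are not given: they have to be found in the camera images.
- pot_rim (a point): centre of the mouth of the open steel paint pot, in the plane of its rim's top, 115 mm above the bench; z up. The pot is screwed down. Body 148 mm across; the rim is rolled outward into a round bead, 176 mm across outside, 8 mm thick (rim plane to 8 mm below). Mouth 139 mm across.
- lid_handle (a point): centre of the bar handle of the pot's lid (about 0.85 kg): a straight dark steel bar 16 mm wide (lid's x), 86 mm long (lid's y), 10 mm high, 25 mm above the lid's seating face, 17 mm free under it between its two end posts. Axes as the lid's: z up, clip a at +x.
- lid_seat (a point): centre of the lid's seating face (underside of its 162 mm disc). The plug below it, 137.4 mm across, 10 mm deep, 4.5 mm chamfer, fits the pot's mouth with 0.8 mm side play: seated, this point lies on pot_rim, at any turn about z. At first the lid lies on its plug, seat 10 mm above the bench. Axes as the lid's.
- clip_a_leaf: clip a, at the lid's +x: sheet steel hook plate with an outer thumb tab. Origin on its hinge pin, 84 mm from the lid's centre, 8 mm above the seating face. Home: z up, x outward, against a hard stop. Opening swings its lower end outward and up about the pin (to 2.2 rad). Starts 1.35 to 1.6 rad open (1.57 = level), held by friction.
- clip_b_leaf: clip b, as clip a but 120 degrees on (counter-clockwise from above). Each clip's thumb tab, 26 to 30 mm wide, 50 mm long, 2 mm sheet, springs from 8 mm outside and 3 mm above the pin (when home) and runs down, flaring outward: bent by use, each by a different 0.05 to 0.55 rad, which this pose does not show.
- clip_c_leaf: clip c, as clip a but at 240 degrees. In every clip a sprung hook under the plate rides over the pot's bead in the last 0.5 rad: pushing the tab's end along its swing takes about 3 N (more, nearer the pin), most at 0.4 to 0.25 rad before home, then less as it goes over centre, then the stop is felt. A clip stays where it is left.
- plain_lid: plain sheet lid, 160 mm across, 19 mm high with its pressed handle, lying on the bench between the pot and its lid; its origin is the centre of its underside. Not part of the job.
- shield_near: black curved sheet shield, 128 x 128 x 35 mm, lying on the bench to the right of the pot; its origin is the centre of its underside. Not part of the job.
- grille_near: small black slotted grille strip, 40 x 134 x 8 mm, lying near the front edge of the bench, to the right; its origin is the centre of its underside. Not part of the job.

How it is judged:
On the way:
1. the lid sits flat in the pot's mouth, its clips still open (horizontal distance between lid_seat and pot_rim below 0.003 m and z of lid_seat in the frame of pot_rim between -0.0025 and 0.0025 m and angle between lid_seat's own z axis and vertical below 0.03 rad and angle between each of clip_a_leaf, clip_b_leaf, clip_c_leaf's own z axis and vertical above 0.6 rad), for 0.2 s.
At the end, for the whole second after the job is handed in: The lid sits on the pot (within 3 mm of centre, seating face within 2.5 mm of the rim plane, level within 0.03 rad) and each of the three clips is home, its leaf within 0.06 rad of upright; everything is released and at rest (horizontal distance between lid_seat and pot_rim below 0.003 m and z of lid_seat in the frame of pot_rim between -0.0025 and 0.0025 m and angle between lid_seat's own z axis and vertical below 0.03 rad and angle between each of clip_a_leaf, clip_b_leaf, clip_c_leaf's own z axis and vertical below 0.06 rad and linear speed of clip_a_leaf below 0.01 m/s); the robot touches nothing.
It fails at once if a clip is pushed harder than 18 N (contact force between any of the fingers, the arm and clip_a_leaf above 18 N or contact force between any of the fingers, the arm and clip_b_leaf above 18 N or contact force between any of the fingers, the arm and clip_c_leaf above 18 N).
It fails at once if the round sheet lid without clips is moved by more than 30 mm (distance of plain_lid from where it was at the start of the episode above 0.03 m).
It fails at once if the curved shield is moved by more than 30 mm (distance of shield_near from where it was at the start of the episode above 0.03 m).
It fails at once if the slotted grille is moved by more than 30 mm (distance of grille_near from where it was at the start of the episode above 0.03 m).
It also fails if it takes over 72 s, if anything falls off the work surface, if the arm or the gripper's body presses on something with over 40 N, if the wrist force passes 120 N, or if a joint passes its speed limit or range.

ROBOT

A 6-joint arm with a two-finger parallel gripper is mounted at the origin on a cart in front of the work surface, level with it; the furniture and walls round the work are solid. World frame = base frame: x ahead of the robot, y to its left, z up, the work surface at z = 0. Lengths are in m, angles in rad, forces in N, time in s.
With the tool pointing down it reaches from about 0.275 to 0.825 m from the base axis. Payload 4.9 kg.
Tool frame: the origin (TCP) lies on the centre line of the jaws, within the pads' length; the fingertips stand 8 mm ahead of it and the grasp point (between the pads) lies 11 mm behind it; z points along the fingers, y is the direction in which the jaws open and shut (so a half turn about z gives the same grasp; the last joint's range is limited). The gripper opens to 85 mm and grips with 20 to 120 N. Pads are 22 mm wide; open, the fingers measure 114 mm over their backs; the gripper's body (76 mm by 85 mm) begins 54 mm behind the grasp point. The pads swing forward as they close: fully open they stand 13 mm farther back than shut.
Start: joints at [1.089, 0.326, -0.193, 1.052, 0, 1.437], TCP at [0.187, 0.517, 0.239] pointing down, gripper open.
Joint ranges: [-2.65, 2.65], [-0.97, 1.79], [-1.3, 1.35], [-1.93, 2.1], [-1.47, 1.37], [-3.14, 3.14]. Speed limits (rad/s): [2.57, 2.57, 3.14, 3.14, 3.14, 3.14].

INTERFACE

Orientations are given as a rotation vector (axis times angle).
In Python, from plant import ctrl, optics, hand_in, models gives the robot as it stands.
- The arm moves only by the shell command python3 -m creep 'ROWS' [FORCE]. ROWS is JSON, a list of rows, each a list of 7 numbers: the turn, a rotation vector about the world's x, y, z in degrees, then the shift along the world's x, y, z in m, then the closure, from 0 (fully open) to 1 (shut). In form: [[ax, ay, az, dx, dy, dz, grip], ...]. A call has 1 to 8 rows; each row shifts and turns the pose as measured when the row begins; what a row does not reach is not made up. A row lasts 1/12 s, in which the tool goes at most 41.7 mm and 7.16 degrees, less where a joint would pass 70% of its speed; a pose out of reach is approached as far as the arm can. A call with a gripper value outside its range is refused whole. The fingers move at their own pace and stop on an object; FORCE is the grip in N (left out, the last holds). Time passes only in rows, so rows that do not move let the fingers close. It gives the time, the measured TCP pose, the force and the opening at its end, in the units of the state.
- ctrl.state(): the state, without advancing time (a new reading comes with each control period).
- optics.capture(name): name is "scene" or "top" or "wrist"; returns a dict with "color" (384x512x3 uint8, red, green, blue), "range_z" (384x512 float32, m along the optical axis (not along the pixel's ray), 0 where there is no reading), "mtx" (3x3 intrinsics, pixels), "k1" (the pictures are not rectified: a ray, as slopes to the right and down, at radius r is drawn at 1 + k1 r^2 times it, then the intrinsics apply), "pose" (4x4, takes a point from camera to world coordinates); the wrist camera has in their place "hand_eye" (4x4, takes a point from camera to tool coordinates, whose origin is the TCP and whose axes are the flange's). Camera axes: x right, y down, z forward; pixel columns grow to the right and rows downward; lengths in m; the calibration is good to about 2 mm. A picture is of the moment at which its call begins: read the wrist's pose just before it.
- hand_in(): hands the job in, once; it reports no verdict.
Trained networks look in a picture, given as the dict that the camera call returned (one of the last four; its "shot" number tells which), for a name from the list of things; names that differ only in an ending like _2 or _b are one class to them, and where a whole thing is asked for, a point or a joint stands for the part that bears it (a point fixed in the world has none). Each returns a list of dicts, best first, with "p" (0 to 1); they miss things now and then, are a little off and sometimes report something else, mostly with a low value. They report only what shows in the picture. A call takes as long as a camera call.
- models.spot_in(query, picture): "bbox" ([left, top, right, bottom] in pixels, round what is visible of it).
The state is a dict: "t": time; "joint_positions": joint angles; "qd": joint speeds; "effort": joint torques, N m; "position": TCP position; "orientation": TCP orientation; "contact_force": force on the tool from outside, world axes, zero at the start; "torque": the same for the moment, N m; "opening": finger opening in m.
Only numpy, scipy, OpenCV 4.12 (cv2) and the standard library are available. Lean on these libraries where they do the work, as an engineer would, in place of code of your own. Each camera call takes 0.05 s, during which the arm holds its last target.

## Working session

There is one attempt and no reset: what is moved stays moved. The work goes in short steps, Python scripts to look and compute and a shell command to move; the robot and the scene stay as the last step left them, time stands still between calls to the robot, and variables do not carry over. Pictures are saved under pics/ and viewed, and the job is handed in when it is done.

```bash
ls; mkdir -p pics; cat > h.py <<'E'
import numpy as np, cv2
from plant import ctrl, optics, hand_in, models
from scipy.spatial.transform import Rotation as R
def T_tool(s):
    T=np.eye(4);T[:3,:3]=R.from_rotvec(s['orientation']).as_matrix();T[:3,3]=s['position'];return T
def pose(pic,s=None):
    return np.array(pic['pose']) if 'pose' in pic else T_tool(s)@np.array(pic['hand_eye'])
def cloud(pic,T):
    K=np.array(pic['mtx']);k1=pic['k1']
    v,u=np.mgrid[0:384,0:512]
    d=cv2.undistortPoints(np.stack([u,v],-1).reshape(-1,1,2).astype(float),K,np.array([k1,0,0,0.,0])).reshape(384,512,2)
    z=pic['range_z']
    P=np.concatenate([d*z[...,None],z[...,None]],-1)
    W=P@T[:3,:3].T+T[:3,3]
    W[z==0]=np.nan
    return W
def save(pic,name,scale=1.5):
    im=cv2.cvtColor(pic['color'],cv2.COLOR_RGB2BGR)
    cv2.imwrite('pics/'+name,cv2.resize(im,None,fx=scale,fy=scale,interpolation=cv2.INTER_CUBIC))
E
python3 - <<'E'
from h import *
s=ctrl.state();print(s)
for n in ['scene','top','wrist']:
    p=optics.capture(n);save(p,n+'0.png');T=pose(p,s);print(n,T.round(3).tolist(),p['k1'],np.array(p['mtx']).tolist())
    for q in ['pot_rim','lid_handle','lid_seat','clip_a_leaf','plain_lid']:
        try: print(q,[(np.round(b['bbox']).tolist(),round(b['p'],2)) for b in models.spot_in(q,p)][:4])
        except Exception as e: print(q,e)
    np.savez(n+'0.npz',W=cloud(p,T),c=p['color'])
E
```

```text
pics
{'t': 0.0, 'joint_positions': array([ 1.08877103e+00,  3.26932160e-01, -1.93580732e-01,  1.05202226e+00,
       -4.19937871e-06,  1.43657842e+00]), 'qd': array([-0.00161799,  0.00158918,  0.0012475 , -0.00198387, -0.00113418,
        0.00249481]), 'effort': array([ 5.33910043e-04, -4.43396616e+01,  2.62442404e+01,  1.53228140e-02,
       -2.54585711e-04, -6.52860379e-06]), 'position': array([0.18719135, 0.51655353, 0.23850942]), 'orientation': array([-5.43494239e-01, -3.09369095e+00,  2.60427909e-03]), 'contact_force': array([ 0.51317126, -0.41016556,  0.2033235 ]), 'torque': array([0.00076013, 0.00719034, 0.03945898]), 'opening': 0.08557372732511558}
scene [[0.712, -0.383, 0.588, -0.325], [-0.702, -0.39, 0.596, -0.855], [0.001, -0.837, -0.547, 0.915], [0.0, 0.0, 0.0, 1.0]] -0.10408663501749714 [[365.1860743879348, 0.0, 252.9822627569254], [0.0, 365.1860743879348, 190.104977802512], [0.0, 0.0, 1.0]]
pot_rim [([255.0, 194.0, 305.0, 244.0], 0.83)]
lid_handle [([165.0, 172.0, 208.0, 200.0], 0.9)]
lid_seat [([161.0, 173.0, 210.0, 199.0], 0.95), ([339.0, 227.0, 381.0, 258.0], 0.65)]

[... 354 characters left out ...]
.62606478083183], [0.0, 0.0, 1.0]]
pot_rim [([272.0, 168.0, 328.0, 223.0], 0.84)]
lid_handle [([112.0, 183.0, 178.0, 243.0], 0.79)]
lid_seat [([113.0, 184.0, 180.0, 246.0], 0.97)]
clip_a_leaf [([152.0, 182.0, 161.0, 194.0], 0.53)]
plain_lid [([205.0, 197.0, 254.0, 241.0], 0.8)]
wrist [[0.341, 0.896, 0.286, 0.113], [0.94, -0.324, -0.105, 0.543], [-0.001, 0.305, -0.952, 0.373], [0.0, 0.0, 0.0, 1.0]] -0.04341256671458544 [[291.2766906428097, 0.0, 257.01391392578], [0.0, 291.2766906428097, 199.54040410858266], [0.0, 0.0, 1.0]]
pot_rim []
lid_handle [([160.0, 303.0, 308.0, 358.0], 0.87)]
lid_seat [([163.0, 303.0, 311.0, 359.0], 0.74)]
clip_a_leaf []
plain_lid [([78.0, 365.0, 117.0, 384.0], 0.68)]
```

View pics/scene0.png

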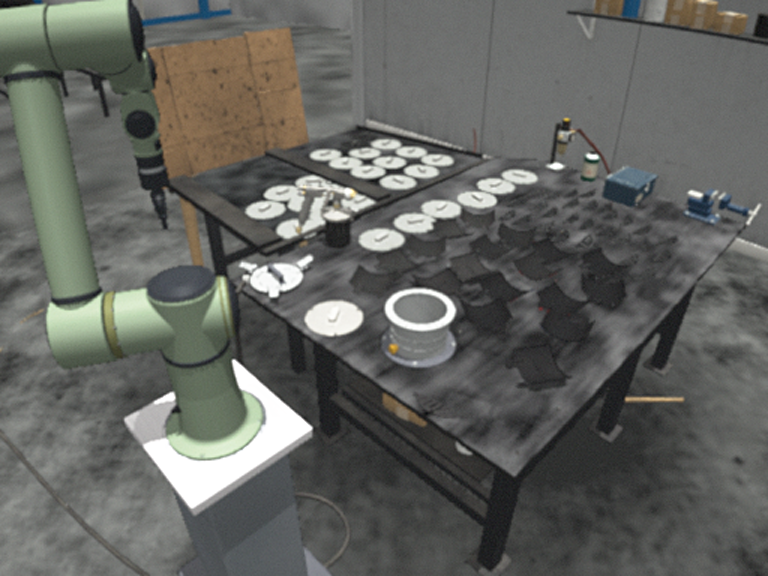

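View pics/top0.png

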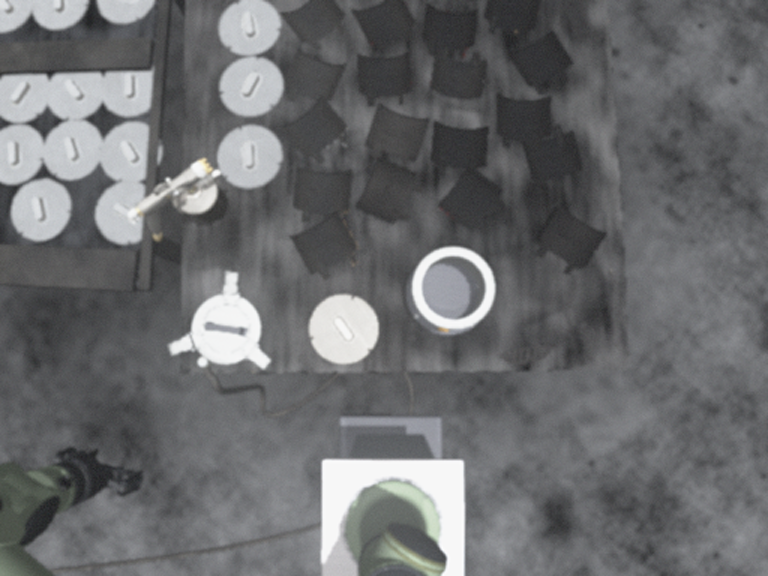

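View pics/wrist0.png

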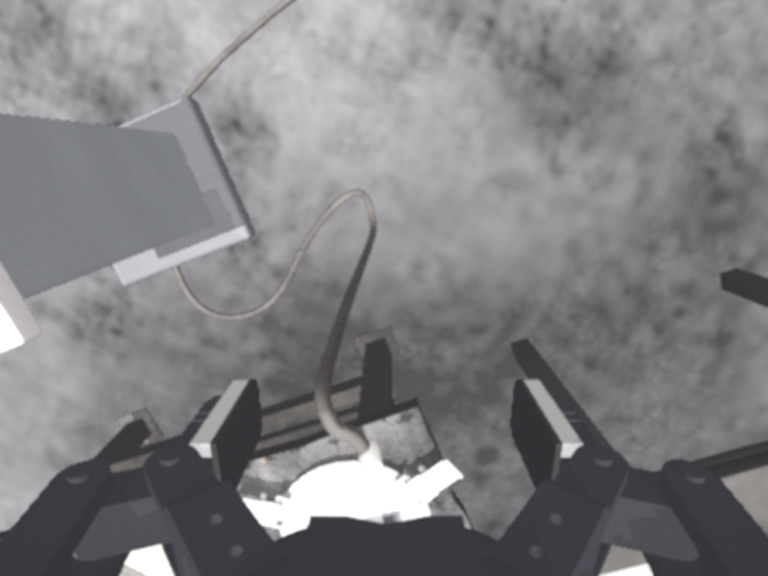

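```bash
cat >> h.py <<'E'
from scipy.optimize import least_squares
def circ(P,r=None):
    c0=np.median(P,0)
    f=lambda p:np.hypot(P[:,0]-p[0],P[:,1]-p[1])-p[2]
    o=least_squares(f,[*c0,r or .08],loss='soft_l1',f_scale=.002);return o.x
E
python3 - <<'E'
from h import *
for n in ['top','scene']:
    d=np.load(n+'0.npz');W=d['W'];c=d['c'].astype(int)
    bx={'top':(265,160,335,230),'scene':(250,188,312,250)}[n]
    w=W[bx[1]:bx[3],bx[0]:bx[2]].reshape(-1,3)
    m=w[(w[:,2]>.105)&(w[:,2]<.125)]
    print(n,'rim',len(m),m.mean(0),np.ptp(m,0),np.median(m[:,2]))
    cc=circ(m[:,:2]);print('mean-circ',cc)
    mm=m
    r=np.hypot(m[:,0]-cc[0],m[:,1]-cc[1]);print(np.percentile(r,[2,50,98]))
    bx={'top':(105,175,190,255),'scene':(155,165,215,205)}[n]
    w=W[bx[1]:bx[3],bx[0]:bx[2]].reshape(-1,3);g=c[bx[1]:bx[3],bx[0]:bx[2]].reshape(-1,3).sum(1)
    print('z hist',np.histogram(w[:,2],np.arange(-.02,.08,.005)))
W=np.load('top0.npz')['W'];c=np.load('top0.npz')['c']
for (u,v) in [(200,285),(180,300)]: print(W[v,u])
im=c[170:260,100:195];cv2.imwrite('pics/lidtop.png',cv2.resize(im[:,:,::-1],None,fx=8,fy=6.6,interpolation=cv2.INTER_NEAREST))
E
```

```text
top rim 885 [ 0.52911109 -0.12847869  0.11482772] [0.17096928 0.17304911 0.01554507] 0.114831086570363
mean-circ [ 0.53073843 -0.12815533  0.07907823]
[0.06992593 0.07911363 0.08746844]
z hist (array([   0,    0,  100, 1569, 1350,  252, 1048,  355,   83,  211,   93,
         96,   60,    2,    0,    0,    0,    0,    0]), array([-2.00000000e-02, -1.50000000e-02, -1.00000000e-02, -5.00000000e-03,
        3.46944695e-18,  5.00000000e-03,  1.00000000e-02,  1.50000000e-02,
        2.00000000e-02,  2.50000000e-02,  3.00000000e-02,  3.50000000e-02,
        4.00000000e-02,  4.50000000e-02,  5.00000000e-02,  5.50000000e-02,
        6.00000000e-02,  6.50000000e-02,  7.00000000e-02,  7.50000000e-02]))
scene rim 468 [ 0.52744426 -0.13058718  0.11311916] [0.17498455 0.17760965 0.01334828] 0.11339042933562588
mean-circ [ 0.52919037 -0.12929417  0.07847796]
[0.06679455 0.07859582 0.08969973]
z hist (array([ 29,  14,  58, 692, 340,  91, 334,  83,  39,  72,  37,  38,  18,
         0,   0,   0,   0,   0,   0]), array([-2.00000000e-02, -1.50000000e-02, -1.00000000e-02, -5.00000000e-03,
        3.46944695e-18,  5.00000000e-03,  1.00000000e-02,  1.50000000e-02,
        2.00000000e-02,  2.50000000e-02,  3.00000000e-02,  3.50000000e-02,
        4.00000000e-02,  4.50000000e-02,  5.00000000e-02,  5.50000000e-02,
        6.00000000e-02,  6.50000000e-02,  7.00000000e-02,  7.50000000e-02]))
[ 0.10817859  0.32826363 -0.76642811]
[ 0.02526195  0.43815354 -0.76640846]
```

View pics/lidtop.png

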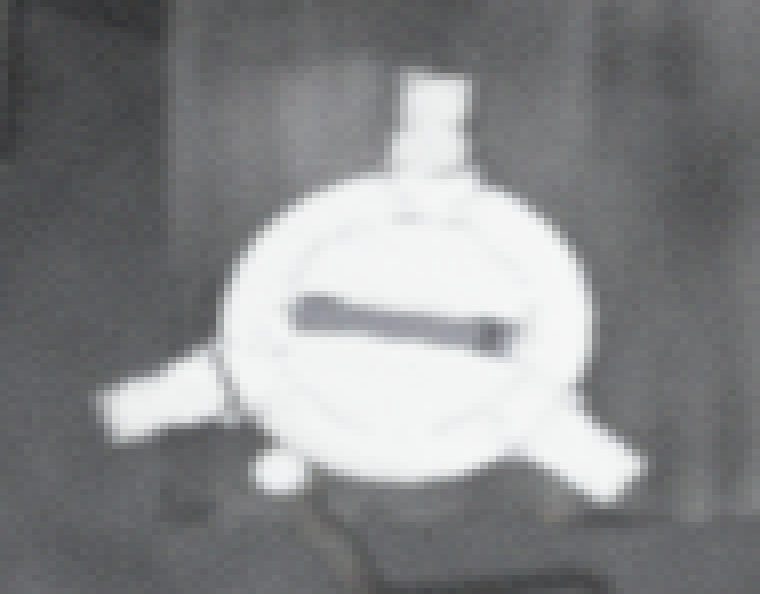

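```bash
python3 - <<'E'
from h import *
d=np.load('top0.npz');W=d['W'];c=d['c'].astype(int)
w=W[175:255,105:190].reshape(-1,3);g=c[175:255,105:190].reshape(-1,3).sum(1)
m=(w[:,2]>.008)&(w[:,2]<.02)
cc=circ(w[m][:,:2]);print(cc,m.sum())
# disc edge-based: enclosing
q=w[m&(g>500)][:,:2]
r=np.hypot(*(q-cc[:2]).T);q=q[r<.088];(cx,cy),rr=cv2.minEnclosingCircle(q.astype(np.float32));print('disc',cx,cy,rr)
h=(w[:,2]>.03)&(np.hypot(w[:,0]-cx,w[:,1]-cy)<.06)
H=w[h];print(len(H),H.mean(0),np.ptp(H,0))
rect=cv2.minAreaRect(H[:,:2].astype(np.float32));print(rect)
vx=cv2.fitLine(H[:,:2].astype(np.float32),cv2.DIST_HUBER,0,.01,.01).ravel();print(vx,np.degrees(np.arctan2(vx[1],vx[0])))
e=w[(w[:,2]>.01)&(np.hypot(w[:,0]-cx,w[:,1]-cy)>.09)]
for p in e[::6]: 
    a=np.degrees(np.arctan2(p[1]-cy,p[0]-cx));print(int(a),int(1000*np.hypot(p[0]-cx,p[1]-cy)),int(1000*p[2]),end=' | ')
E
```

```text
[0.44259491 0.38779245 0.05964478] 1553
disc 0.4418930411338806 0.3855088949203491 0.08590274304151535
116 [0.44511534 0.38530811 0.0391367 ] [0.02344205 0.08509933 0.01230578]
((0.4453175961971283, 0.38622185587882996), (0.08581171184778214, 0.01583007536828518), 82.31393432617188)
[0.14124125 0.9899752  0.44511533 0.38530812] 81.88032
-2 131 41 | -7 129 41 | -5 126 37 | -3 122 34 | -3 118 38 | -12 121 35 | -11 117 38 | -9 113 34 | -8 109 35 | -8 106 33 | -7 102 36 | -2 98 27 | -15 101 33 | -9 96 32 | -2 91 27 | -15 95 31 | 101 92 25 | 104 103 27 | 105 110 29 | 108 91 27 | 107 107 31 | 106 126 27 | 109 106 27 | 107 129 30 | 111 110 27 | 115 90 30 | 112 112 27 | 117 92 27 | 114 113 27 | -119 91 37 | 115 118 25 | 114 127 29 | -121 99 27 | -124 97 24 | -126 97 29 | -132 92 28 | -124 109 34 | -132 97 30 | -125 112 28 | -133 99 27 | -127 114 23 | 144 90 27 | -128 117 28 | 147 91 28 | -128 121 27 | 150 91 30 | -129 124 31 | 154 92 22 | 148 102 15 | 151 103 16 | 154 103 20 | 156 106 14 | 161 106 17 | 160 110 13 | 160 113 19 | 161 117 17 | 170 112 11 | 172 115 11 |
```

```bash
python3 - <<'E'
from h import *
s=ctrl.state();M=T_tool(s)[:3,:3];print(M.round(3));y=M[:,1];print(np.degrees(np.arctan2(y[1],y[0])), s['joint_positions'][5])
W=np.load('top0.npz')['W'];
# column/obstacle heights near the lid/transfer
w=W.reshape(-1,3)
for x in np.arange(.25,.85,.1):
  print([ (round(float(np.nanmax(w[(abs(w[:,0]-x)<.05)&(abs(w[:,1]-yy)<.05)][:,2],initial=-1)),2)) for yy in np.arange(.5,-.5,-.1)])
E
```

```text
[[-0.94   0.341  0.   ]
 [ 0.341  0.94   0.   ]
 [-0.     0.    -1.   ]]
70.07083852692789 1.436594934975618
[0.65, 0.66, -0.73, -0.74, -0.75, -0.74, -0.73, -0.74, -0.74, -0.74]
[0.03, 0.03, 0.04, 0.01, 0.01, 0.01, 0.01, 0.01, 0.01, 0.01]
[0.03, 0.05, 0.04, 0.01, 0.02, 0.12, 0.12, 0.12, 0.01, 0.01]
[0.01, 0.05, 0.02, 0.04, 0.01, 0.12, 0.12, 0.12, 0.01, 0.04]
[0.21, 0.12, 0.01, 0.04, 0.04, 0.03, 0.12, 0.12, 0.04, 0.04]
[0.23, 0.21, 0.01, 0.05, 0.05, 0.04, 0.04, 0.04, 0.03, 0.04]
```

```bash
python3 -m creep '[[0,0,7,0.032,-0.016,0,0],[0,0,7,0.032,-0.016,0,0],[0,0,7,0.032,-0.016,0,0],[0,0,7,0.032,-0.016,0,0],[0,0,7,0.032,-0.016,0,0],[0,0,7,0.032,-0.016,0,0],[0,0,7,0.032,-0.016,0,0],[0,0,7,0.032,-0.016,0,0]]' 60
```

```text
t: 1.57
position: [0.4408, 0.3896, 0.2401]
orientation: [0.981, -2.983, -0.003]
contact_force: [0.8, 0.7, -0.6]
opening: 0.0853
```

```bash
python3 -m creep '[[0,0,7,0.001,-0.001,0,0],[0,0,7,0.001,-0.001,0,0],[0,0,7,0.001,-0.001,0,0],[0,0,7,0,0,0,0],[0,0,7,0,0,0,0],[0,0,7,0,0,0,0],[0,0,4,0,0,0,0],[0,0,0,0,0,0,0]]'
python3 - <<'E'
from h import *
s=ctrl.state();p=optics.capture('wrist');save(p,'wrist1.png');M=T_tool(s)[:3,:3];y=M[:,1];print(s['position'],np.degrees(np.arctan2(y[1],y[0])),s['joint_positions'].round(2))
W=cloud(p,pose(p,s));np.savez('wrist1.npz',W=W,c=p['color'])
w=W.reshape(-1,3);d=np.hypot(w[:,0]-.445,w[:,1]-.386)
H=w[(w[:,2]>.032)&(w[:,2]<.05)&(d<.06)]
print(len(H),cv2.minAreaRect(H[:,:2].astype(np.float32)),np.median(H[:,2]))
D=w[(abs(w[:,2]-.013)<.004)&(d<.1)]
print(len(D),cv2.minEnclosingCircle(D[:,:2].astype(np.float32)))
E
```

```text
t: 2.23
position: [0.454, 0.3802, 0.2389]
orientation: [-2.093, 2.343, 0.0]
contact_force: [-0.2, 0.1, -0.9]
opening: 0.0858
[0.45404523 0.38019639 0.23892843] 173.53850395985657 [ 0.57  0.4  -0.08  1.09  0.   -0.89]
919 ((0.4457007050514221, 0.3877441883087158), (0.08602847903966904, 0.0160046499222517), 81.70196533203125) 0.03988328206328523
11300 ((0.44529545307159424, 0.3859430253505707), 0.09977705776691437)
```

View pics/wrist1.png

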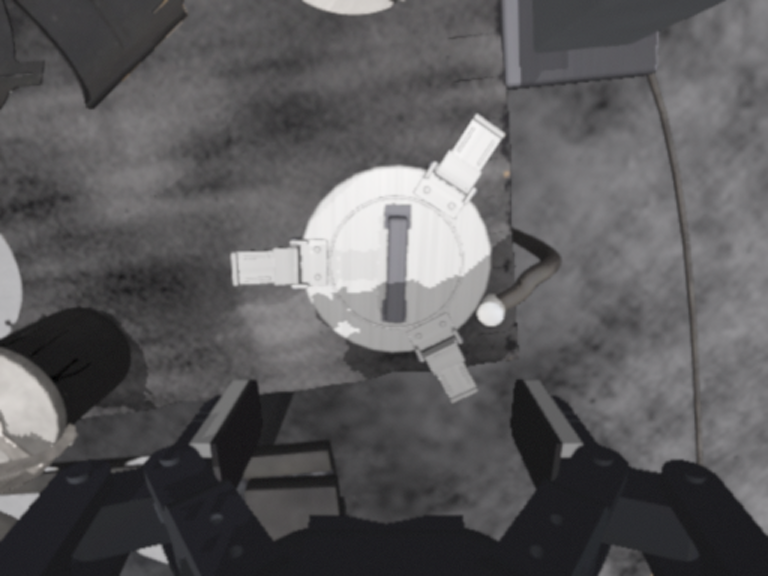

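```bash
python3 -m creep '[[0,0,-1.8,-0.008,0.0075,-0.03,0.4],[0,0,0,0,0,-0.035,0.4],[0,0,0,0,0,-0.035,0.4],[0,0,0,0,0,-0.035,0.4],[0,0,0,0,0,-0.03,0.4],[0,0,0,0,0,0,0.4]]'
python3 - <<'E'
from h import *
s=ctrl.state();M=T_tool(s)[:3,:3];y=M[:,1];print(s['position'],np.degrees(np.arctan2(y[1],y[0])))
E
```

```text
t: 2.78
position: [0.4478, 0.3898, 0.0727]
orientation: [-2.027, 2.384, -0.002]
contact_force: [-0.4, -0.3, 0.1]
opening: 0.0513
[0.44776735 0.38979126 0.07266238] 170.75672929041428
```

```bash
python3 -m creep '[[0,0,0.9,-0.002,-0.002,-0.02,0.4],[0,0,0,0,0,-0.018,0.4],[0,0,0,0,0,-0.006,0.4],[0,0,0,0,0,0,0.4]]'
python3 - <<'E'
from h import *
s=ctrl.state();M=T_tool(s)[:3,:3];y=M[:,1];print(s['position'],np.degrees(np.arctan2(y[1],y[0])))
E
```

```text
t: 3.12
position: [0.4467, 0.3887, 0.0303]
orientation: [-2.04, 2.372, -0.002]
contact_force: [0.1, -0.6, 0.3]
opening: 0.0514
[0.44672026 0.38867328 0.03025435] 171.39856235654432
```

```bash
python3 -m creep '[[0,0,0,-0.001,-0.001,-0.003,0.4],[0,0,0,0,0,0,0.7],[0,0,0,0,0,0,1],[0,0,0,0,0,0,1],[0,0,0,0,0,0,1],[0,0,0,0,0,0,1]]' 70
```

```text
t: 3.62
position: [0.4479, 0.3895, 0.0326]
orientation: [-2.034, 2.369, -0.002]
contact_force: [1.0, 1.2, -6.9]
opening: 0.0137
```

```bash
python3 -m creep '[[0,0,0,0,0,0.005,1],[0,0,0,0,0,0.02,1],[0,0,0,0,0,0.04,1],[0,0,0,0,0,0.04,1],[0,0,0,0,0,0.04,1],[0,0,0,0,0,0.04,1],[0,0,0,0,0,0,1]]'
```

```text
t: 4.2
position: [0.4374, 0.3822, 0.2163]
orientation: [2.042, -2.379, -0.002]
contact_force: [2.1, 1.3, -6.6]
opening: 0.0141
```

```bash
python3 -m creep '[[0,0,0,0,0,0,1],[0,0,0,0,0,0,1]]'
python3 - <<'E'
from h import *
p=optics.capture('top');save(p,'top2.png');W=cloud(p,pose(p));np.savez('top2.npz',W=W,c=p['color'])
s=ctrl.state();p=optics.capture('wrist');save(p,'wrist2.png');np.savez('wrist2.npz',W=cloud(p,pose(p,s)),c=p['color'])
print(s['position'],s['contact_force'],s['joint_positions'].round(2))
E
```

```text
t: 4.37
position: [0.4371, 0.382, 0.2168]
orientation: [2.042, -2.38, -0.002]
contact_force: [0.2, -0.0, -9.2]
opening: 0.0145
[0.43640534 0.38152315 0.21569451] [-0.97548732 -0.57963558 -8.7945468 ] [ 0.59  0.4  -0.14  1.04  0.   -0.83]
```

View pics/top2.png

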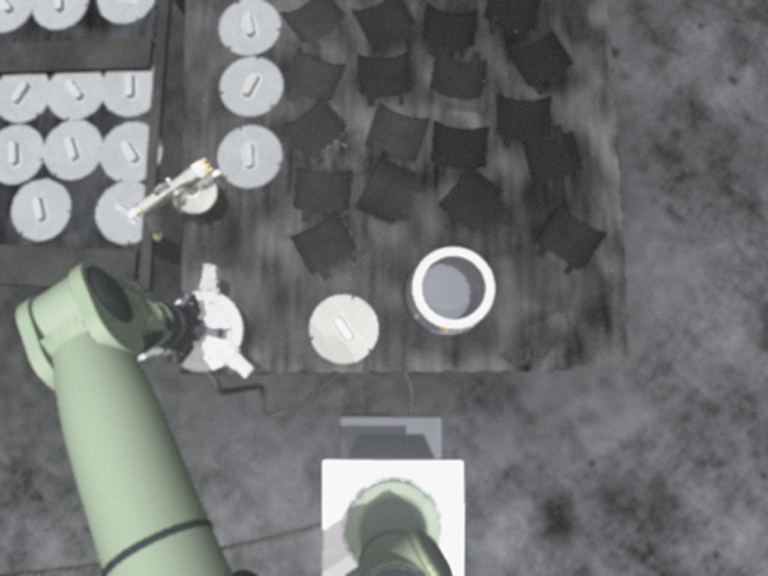

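View pics/wrist2.png

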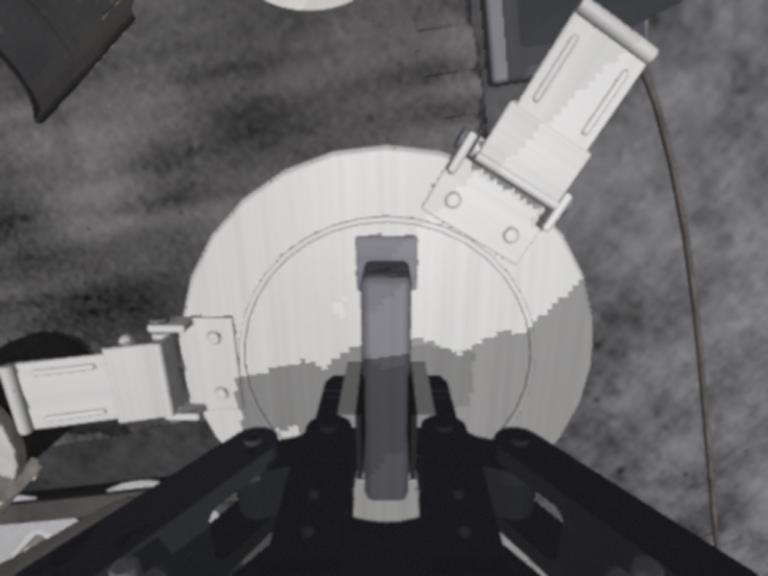

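```bash
cat >> h.py <<'E'
def lidfit(p,s,show=True):
    """lid seat in tool frame, from wrist pic"""
    Tt=T_tool(s);W=cloud(p,np.array(p['hand_eye'])).reshape(-1,3)  # tool coords
    g=p['color'].reshape(-1,3).astype(int).sum(1)
    return W,g
E
python3 - <<'E'
from h import *
s=ctrl.state();p=optics.capture('wrist')
W,g=lidfit(p,s)
W=W.reshape(384,512,3)
# disc patch pixel region: u 170-350/1.5.. sample upper disc
m=np.zeros((384,512),bool);m[105:140,170:290]=1
P=W[m];P=P[np.isfinite(P).all(1)]
c=P.mean(0);n=np.linalg.svd(P-c)[2][2];n*=np.sign(n[2]);print('plane tool',c,n,np.degrees(np.arccos(n[2])))
res=(W-c)@n
M=T_tool(s)[:3,:3]; print('normal world',M@n)
# rim boundary points: 
d=(abs(res)<.003)
cnt=d.astype(np.uint8);pts=[]
for a in range(-175,-20,3): # image directions from centre px (258,230)
    for r in range(160,60,-1):
        u=int(258+r*np.cos(np.radians(a)));v=int(230+r*np.sin(np.radians(a)))
        if 0<=u<512 and 0<=v<384 and d[v,u]: pts.append(W[v,u]);break
pts=np.array(pts)
f=lambda q:np.hypot(pts[:,0]-q[0],pts[:,1]-q[1])-.081
o=least_squares(f,[c[0],c[1]],loss='soft_l1',f_scale=.001);print('disc centre tool',o.x,np.abs(o.fun).mean(), len(pts))
print(np.round(np.hypot(*(pts[:,:2]-o.x).T)*1000,1))
print('z of disc top at centre (tool):',c[2]-(n[0]*(o.x[0]-c[0])+n[1]*(o.x[1]-c[1]))/n[2])
H=W[160:330,235:280].reshape(-1,3);H=H[(((H-c)@n)<-.020)&(((H-c)@n)>-.035)]
print(len(H),cv2.minAreaRect(H[:,:2].astype(np.float32)))
E
```

```text
plane tool [ 0.07083068 -0.01866066  0.03861169] [-0.99628676  0.07500608  0.0422703 ] 87.57736865874296
normal world [ 0.07654948  0.99589951 -0.0482114 ]
disc centre tool [ 0.00613617 -0.02671453] 0.013772494176257944 31
[119.2 110.6 101.5  94.5  89.5  84.7  80.1  66.7  66.9  68.   68.6  69.2
  70.5  71.9  72.9  74.6  75.9  77.2  79.1  80.6 108.1  84.  117.5  89.6
  92.5  92.4  95.7  98.7 103.  105.  105.5]
z of disc top at centre (tool): -1.4719100372504768
0 ((0.0, 0.0), (0.0, 0.0), 0.0)
```

```bash
python3 - <<'E'
from h import *
s=ctrl.state();p=optics.capture('wrist');np.set_printoptions(precision=4,suppress=True)
Z=p['range_z'];print(Z[105:320:10,130:380:20])
W=cloud(p,np.array(p['hand_eye']));print(W[110:150:10,180:290:20]); save(p,'wrist3.png')
E
```

```text
[[0.3321 0.331  0.3308 0.3325 0.3319 0.1467 0.1465 0.1444 0.1452 0.144
  0.132  0.1319 0.1313]
 [0.3342 0.335  0.3337 0.1486 0.148  0.1482 0.1476 0.1482 0.1468 0.1456
  0.1329 0.1325 0.1317]
 [0.3375 0.3377 0.338  0.1494 0.1489 0.1499 0.1485 0.1487 0.1486 0.1469
  0.1465 0.1336 0.133 ]
 [0.3417 0.3431 0.152  0.1509 0.1525 0.1508 0.1507 0.1503 0.1483 0.149
  0.1484 0.148  0.1352]
 [0.344  0.1553 0.1534 0.1527 0.1522 0.1524 0.1513 0.1507 0.1511 0.1512
  0.1499 0.1486 0.1426]
 [0.3497 0.1547 0.153  0.1545 0.1527 0.1535 0.1537 0.1529 0.154  0.1518
  0.1511 0.1522 0.1545]
 [0.3506 0.1576 0.156  0.1565 0.1562 0.1552 0.1534 0.1541 0.1546 0.1551
  0.1534 0.1538 0.1549]
 [0.3556 0.1586 0.1558 0.1573 0.1578 0.1575 0.151  0.1528 0.1571 0.1565
  0.1551 0.1575 0.1575]
 [0.1601 0.1603 0.1588 0.159  0.1597 0.1584 0.1316 0.1325 0.     0.1584
  0.1577 0.1589 0.1587]
 [0.1615 0.1608 0.1601 0.1595 0.161  0.1606 0.1324 0.1327 0.1615 0.1598
  0.1601 0.1604 0.1607]
 [0.1645 0.1632 0.1625 0.1631 0.1627 0.1632 0.1336 0.1332 0.1623 0.1626
  0.1625 0.1601 0.1623]
 [0.1638 0.1642 0.1645 0.1648 0.1653 0.1655 0.
[... 988 characters left out ...]
1056 0.0992 0.0966]]
[[[ 0.075  -0.0883  0.2143]
  [ 0.0771 -0.0289  0.0206]
  [ 0.0771 -0.0185  0.0191]
  [ 0.0771 -0.0083  0.0191]
  [ 0.0771  0.0018  0.0193]
  [ 0.0771  0.012   0.0197]]

 [[ 0.0722 -0.0394  0.0199]
  [ 0.0722 -0.0287  0.0183]
  [ 0.0721 -0.0187  0.0199]
  [ 0.0721 -0.0084  0.0193]
  [ 0.0722  0.0018  0.0181]
  [ 0.0722  0.012   0.0189]]

 [[ 0.0671 -0.0399  0.0204]
  [ 0.0671 -0.0295  0.0207]
  [ 0.0671 -0.0189  0.0197]
  [ 0.0671 -0.0085  0.0202]
  [ 0.0672  0.0018  0.0178]
  [ 0.0672  0.0121  0.0181]]

 [[ 0.0621 -0.0401  0.0196]
  [ 0.0621 -0.0295  0.0191]
  [ 0.062  -0.019   0.0195]
  [ 0.0621 -0.0085  0.0181]
  [ 0.0619  0.0019  0.0205]
  [ 0.062   0.0123  0.0191]]]
```

View pics/wrist3.png

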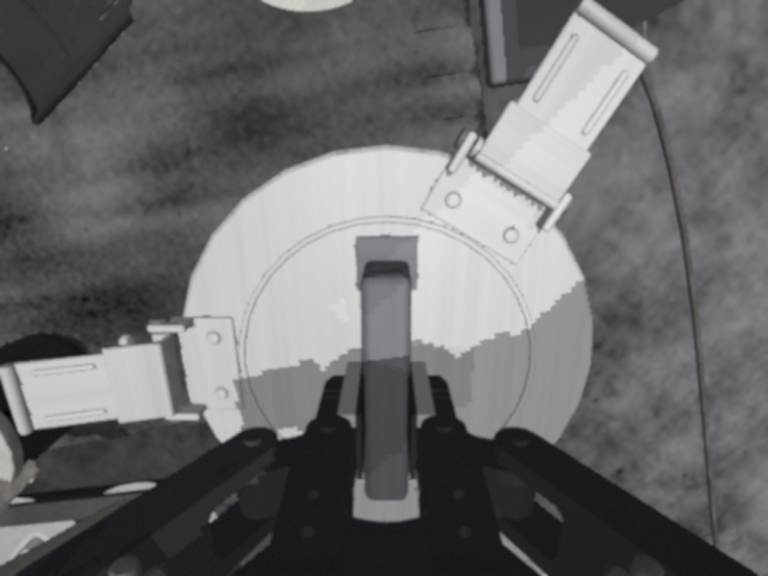

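```bash
python3 - <<'E'
from h import *
s=ctrl.state();p=optics.capture('wrist')
W=cloud(p,np.array(p['hand_eye']))
d=np.isfinite(W[...,2])&(W[...,2]>.012)&(W[...,2]<.025)
P=W[d&(np.mgrid[0:384,0:512][0]<290)]
A=np.c_[P[:,:2],np.ones(len(P))];k=np.linalg.lstsq(A,P[:,2],rcond=None)[0];
for _ in range(4):
    r=P[:,2]-A@k; g=abs(r)<.0025; k=np.linalg.lstsq(A[g],P[g,2],rcond=None)[0]
print('plane',k)
pts=[]
for a in list(range(-160,-72,3))+list(range(-40,0,3)):
    for r in range(175,60,-1):
        u=int(258+r*np.cos(np.radians(a)));v=int(230+r*np.sin(np.radians(a)))
        if 0<=u<512 and 0<=v<384 and d[v,u] and abs(W[v,u,2]-(np.r_[W[v,u,:2],1]@k))<.003: pts.append(W[v,u]);break
pts=np.array(pts)
f=lambda q:np.hypot(pts[:,0]-q[0],pts[:,1]-q[1])-q[2]
o=least_squares(f,[0,0,.081],loss='soft_l1',f_scale=.0005);print('disc centre tool',o.x)
print(np.round(f(o.x)*1000,1))
f2=lambda q:np.hypot(pts[:,0]-q[0],pts[:,1]-q[1])-.081
print(least_squares(f2,[0,0],loss='soft_l1',f_scale=.0005).x)
H=W[175:330,235:280].reshape(-1,3);H=H[abs(H[:,2]+.0075)<.004];print(len(H),H.mean(0),cv2.minAreaRect(H[:,:2].astype(np.float32)))
print(s['position'],s['t'])
print('handle yaw in tool')
E
```

```text
plane [-0.01156734 -0.01118506  0.01928821]
disc centre tool [0.00286678 0.0005777  0.08003887]
[-0.2 -0.2 -0.3  0.   0.1  0.6  0.4  0.1  0.3  0.1 -0.2  0.1  0.2  0.3
 -0.1 -0.5 -0.3 -0.4  0.3 -0.  -0.1 -0.6  0.1 -0.   0.  -0.3  0.1  0.1
  0.2 -0.   0.7 -4.4 -0.   0.8  0.2 -0.3 -0.2  0.3  0.1 -0.5 -0.   1.1
 -0.1 -0.3]
[0.00168935 0.00037517]
4588 [ 0.00945779  0.00036841 -0.00738133] ((0.004085022956132889, -0.0002013193443417549), (0.08309558779001236, 0.021853255107998848), 3.650966167449951)
[0.43583033 0.38112652 0.21453041] 4.5667
handle yaw in tool
```

```bash
python3 -m creep '[[0,0,0,0.008,-0.02,0.01,1],[0,0,0,0.012,-0.034,0.008,1],[0,0,0,0.012,-0.034,0.008,1],[0,0,0,0.012,-0.034,0.008,1],[0,0,0,0.012,-0.034,0.008,1],[0,0,0,0.012,-0.034,0.008,1],[0,0,0,0.01,-0.02,0.004,1],[0,0,0,0,0,0,1]]'
cat > look.py <<'E'
from h import *
import sys
s=ctrl.state();p=optics.capture('wrist');save(p,sys.argv[1]);y=T_tool(s)[:3,1]
print(s['position'],np.degrees(np.arctan2(y[1],y[0])),np.degrees(np.arccos(min(1,-T_tool(s)[2,2]))),s['joint_positions'].round(2),s['t'])
np.savez(sys.argv[1].replace('.png','.npz'),W=cloud(p,pose(p,s)),c=p['color'],z=p['range_z'],T=T_tool(s))
E
python3 look.py w4.png
```

```text
t: 5.28
position: [0.5105, 0.1625, 0.2596]
orientation: [2.037, -2.355, -0.011]
contact_force: [0.9, 0.5, -7.4]
opening: 0.0146
[0.51052118 0.16246324 0.25956652] 171.71476352996154 1.6479434924411582 [ 0.17  0.31 -0.16  1.12 -0.01 -1.25] 5.2833
```

View pics/w4.png

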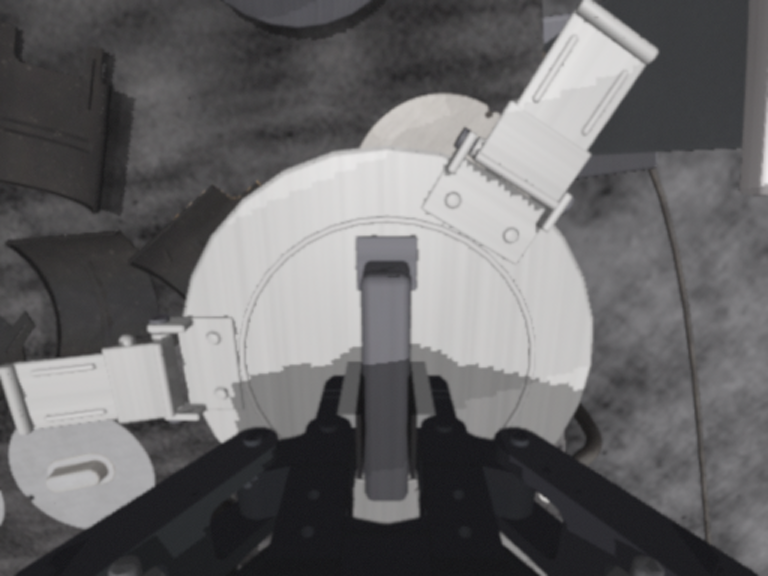

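```bash
cat > st.py <<'E'
from h import *
def st(yaw=None):
    s=ctrl.state();M=T_tool(s)[:3,:3];y=M[:,1];ya=np.degrees(np.arctan2(y[1],y[0]))
    a=np.radians(ya if yaw is None else yaw);yy=np.array([np.cos(a),np.sin(a),0]);zz=np.array([0,0,-1.]);D=np.c_[np.cross(yy,zz),yy,zz]
    print('t',round(s['t'],2),'pos',s['position'].round(4),'yaw',round(ya,2),'corr_deg',np.degrees(R.from_matrix(D@M.T).as_rotvec()).round(2),'F',s['contact_force'].round(1),'Tq',s['torque'].round(2),'op',round(s['opening'],4),'q',s['joint_positions'].round(2))
if __name__=='__main__':
    import sys; st(float(sys.argv[1]) if len(sys.argv)>1 else None)
E
python3 st.py 172
```

```text
t 5.33 pos [0.5094 0.1639 0.259 ] yaw 171.76 corr_deg [ 0.64 -1.58  0.23] F [-0.4  0.  -8.9] Tq [ 0.05 -0.05 -0.  ] op 0.0144 q [ 0.18  0.31 -0.17  1.13 -0.01 -1.25]
```

```bash
python3 -m creep '[[0.6,-1.6,0,0.003,-0.03,0,1],[0,0,0,0.003,-0.034,0,1],[0,0,0,0.003,-0.034,0,1],[0,0,0,0.003,-0.015,0,1],[0,0,0,0,0,0,1]]'; python3 st.py 172;python3 look.py w5.png
```

```text
t: 5.75
position: [0.5182, 0.0517, 0.2536]
orientation: [2.063, -2.365, -0.013]
contact_force: [-0.4, 0.6, -7.7]
opening: 0.0138
t 5.75 pos [0.5182 0.0517 0.2536] yaw 172.19 corr_deg [-0.23 -0.45 -0.19] F [-0.4  0.6 -7.7] Tq [ 0.12 -0.05  0.01] op 0.0138 q [-0.04  0.27 -0.24  1.07  0.   -1.48]
[0.5182028  0.05171501 0.25357148] 172.18912590225995 0.5096499081218129 [-0.04  0.27 -0.24  1.07  0.   -1.48] 5.75
```

View pics/w5.png

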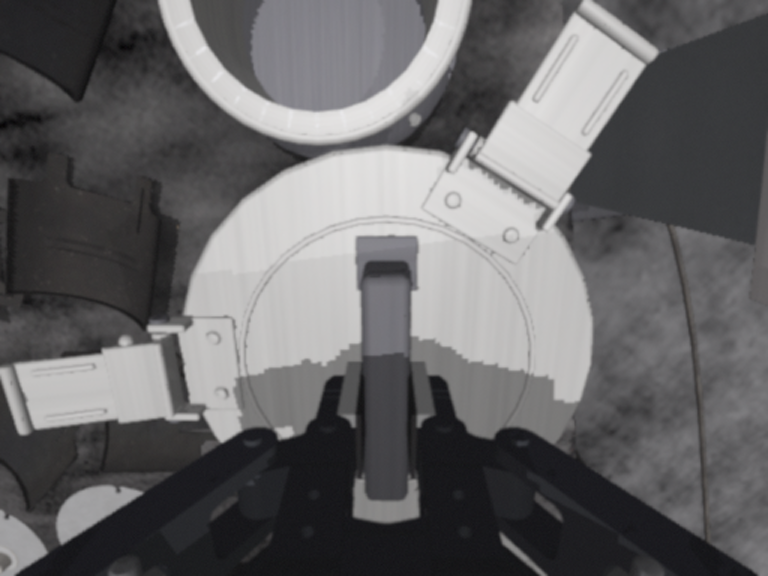

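```bash
cat >> h.py <<'E'
def ringfit(P,ri=.0695,ro=.088):
    def f(q):
        r=np.hypot(P[:,0]-q[0],P[:,1]-q[1]);return np.maximum(ri-r,0)+np.maximum(r-ro,0)
    # tight: centre radius fit of mid band + band
    g=lambda q:np.hypot(P[:,0]-q[0],P[:,1]-q[1])-(ri+ro)/2
    a=least_squares(g,P[:,:2].mean(0)).x
    b=least_squares(f,a,loss='soft_l1',f_scale=.0005).x
    return a,b
E
python3 - <<'E'
from h import *
d=np.load('w5.npz');W=d['W'];w=W[:110,90:330].reshape(-1,3)
w=w[(w[:,2]>.108)&(w[:,2]<.125)&(np.hypot(w[:,0]-.53,w[:,1]+.128)<.095)]
print(len(w),np.median(w[:,2]))
# visible arc balanced: restrict to angle sectors & average midpoint of inner/outer per-angle
for c in [(.53,-.1285)]:
    rows=[]
    th=np.degrees(np.arctan2(w[:,1]-c[1],w[:,0]-c[0]));r=np.hypot(w[:,0]-c[0],w[:,1]-c[1])
    for a in range(20,170,10):
        m=abs(th-a)<5
        if m.sum()>20: rows.append((a,*(np.percentile(r[m],[3,97])*1000).round(1)))
    print(rows)
print(ringfit(w))
# edges fit
E=[]
for a,i,o_ in rows: E.append((a,i/1000,o_/1000))
E=np.array(E);ca,sa=np.cos(np.radians(E[:,0])),np.sin(np.radians(E[:,0]))
q=lambda v:np.r_[np.hypot(c[0]+E[:,2]*ca-v[0],c[1]+E[:,2]*sa-v[1])-.088+v[2],np.hypot(c[0]+E[:,1]*ca-v[0],c[1]+E[:,1]*sa-v[1])-.0695-v[2]]
o=least_squares(q,[*c,0]);print(o.x,(o.fun*1000).round(1))
for n in ['top']:
    W=np.load(n+'0.npz')['W'][150:240,255:345].reshape(-1,3);W=W[(W[:,2]>.108)&(W[:,2]<.125)];print(n,ringfit(W))
E
```

```text
5932 0.11483724365236722
[(20, np.float64(72.4), np.float64(89.3)), (30, np.float64(72.4), np.float64(89.7)), (40, np.float64(72.7), np.float64(89.7)), (50, np.float64(72.7), np.float64(89.8)), (60, np.float64(72.9), np.float64(89.6)), (70, np.float64(72.3), np.float64(89.7)), (80, np.float64(72.2), np.float64(89.7)), (90, np.float64(71.8), np.float64(89.3)), (100, np.float64(71.3), np.float64(89.0)), (110, np.float64(71.0), np.float64(88.2)), (120, np.float64(70.4), np.float64(87.4)), (130, np.float64(69.9), np.float64(87.2)), (140, np.float64(69.6), np.float64(86.7)), (150, np.float64(69.1), np.float64(86.4)), (160, np.float64(68.9), np.float64(85.5))]
(array([ 0.53180617, -0.12658529]), array([ 0.53186957, -0.12685511]))
[ 0.53198097 -0.12686514  0.00066574] [-0.5 -0.2 -0.2 -0.1 -0.1  0.2  0.4  0.4  0.4  0.  -0.3 -0.1 -0.1 -0.
 -0.5 -0.2 -0.3 -0.   0.   0.3 -0.1  0.1  0.  -0.1  0.  -0.1 -0.2 -0.1
 -0.1  0.1]
top (array([ 0.53086795, -0.12824936]), array([ 0.53085236, -0.12818734]))
```

```bash
python3 -m creep '[[-0.2,-0.4,0,0.003,-0.025,0,1],[0,0,0,0.003,-0.034,0,1],[0,0,0,0.003,-0.034,-0.005,1],[0,0,0,0.003,-0.034,-0.01,1],[0,0,0,0.002,-0.03,-0.01,1],[0,0,0,0,-0.012,-0.01,1],[0,0,0,0,0,0,1]]'; python3 st.py 172
```

```text
t: 6.38
position: [0.5305, -0.1094, 0.2128]
orientation: [-2.085, 2.347, 0.022]
contact_force: [-0.7, 1.0, -8.4]
opening: 0.0143
t 6.38 pos [ 0.5305 -0.1094  0.2128] yaw 173.24 corr_deg [-0.69 -0.41 -1.24] F [-0.7  1.  -8.4] Tq [ 0.15  0.05 -0.01] op 0.0143 q [-0.34  0.34 -0.25  1.    0.01 -1.8 ]
```

```bash
python3 -m creep '[[-0.7,-0.4,-1.2,0.002,-0.015,-0.01,1],[0,0,0,0,0,-0.02,1],[0,0,0,0,0,-0.015,1],[0,0,0,0,0,0,1],[0,0,0,0,0,0,1]]'; python3 st.py 172
```

```text
t: 6.8
position: [0.5326, -0.1159, 0.1647]
orientation: [-2.067, 2.362, 0.012]
contact_force: [0.3, -0.8, -8.0]
opening: 0.014
t 6.8 pos [ 0.5326 -0.1159  0.1647] yaw 172.4 corr_deg [-0.45 -0.17 -0.39] F [ 0.3 -0.8 -8. ] Tq [-0.01 -0.08 -0.01] op 0.014 q [-0.35  0.38 -0.31  0.88  0.01 -1.79]
```

```bash
python3 -m creep '[[-0.4,-0.2,0,0,-0.0085,0,1],[0,0,0,0,0,0,1],[0,0,0,0,0,0,1]]'; python3 st.py 172
```

```text
t: 7.05
position: [0.5335, -0.122, 0.1663]
orientation: [-2.074, 2.357, -0.0]
contact_force: [0.2, 0.1, -7.7]
opening: 0.0138
t 7.05 pos [ 0.5335 -0.122   0.1663] yaw 172.67 corr_deg [-0.07  0.09 -0.67] F [ 0.2  0.1 -7.7] Tq [ 0.05 -0.    0.02] op 0.0138 q [-0.36  0.38 -0.31  0.88  0.   -1.8 ]
```

```bash
python3 -m creep '[[0,0,0,-0.0007,-0.0025,0,1],[0,0,0,0,0,-0.008,1],[0,0,0,0,0,-0.006,1],[0,0,0,0,0,0,1]]'; python3 st.py 172; python3 - <<'E'
from h import *
p=optics.capture('top');save(p,'top5.png')
p=optics.capture('scene');save(p,'sc5.png',1);im=p['color'][130:280,200:350];cv2.imwrite('pics/sc5c.png',cv2.resize(im[:,:,::-1],None,fx=4,fy=4,interpolation=cv2.INTER_CUBIC))
E
```

```text
t: 7.38
position: [0.5347, -0.1252, 0.154]
orientation: [-2.072, 2.355, -0.008]
contact_force: [-0.3, 0.0, -8.3]
opening: 0.014
t 7.38 pos [ 0.5347 -0.1252  0.154 ] yaw 172.67 corr_deg [ 0.03  0.41 -0.67] F [-0.3  0.  -8.3] Tq [0.   0.07 0.  ] op 0.014 q [-0.37  0.39 -0.33  0.84  0.   -1.81]
```

View pics/sc5c.png

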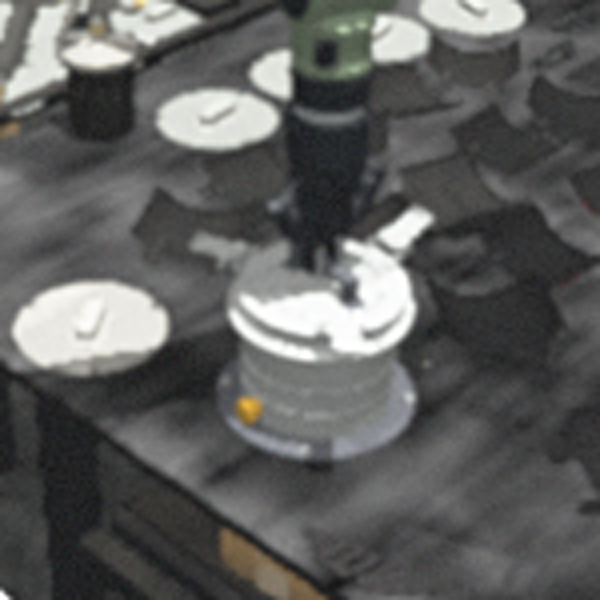

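```bash
python3 -m creep '[[0,0.4,0,-0.002,0.0008,0,1],[0,0,0,0,0,-0.002,1],[0,0,0,0,0,-0.002,1],[0,0,0,0,0,0,1]]'; python3 st.py 172
```

```text
t: 7.82
position: [0.5328, -0.1244, 0.1504]
orientation: [2.074, -2.359, 0.0]
contact_force: [-0.1, -0.2, -7.7]
opening: 0.0136
t 7.82 pos [ 0.5328 -0.1244  0.1504] yaw 172.67 corr_deg [ 0.03 -0.02 -0.67] F [-0.1 -0.2 -7.7] Tq [ 0.03 -0.   -0.02] op 0.0136 q [-0.36  0.4  -0.33  0.84 -0.   -1.81]
```

```bash
python3 -m creep '[[0,0,0,0,0,-0.003,1],[0,0,0,0,0,-0.002,1],[0,0,0,0,0,-0.002,1],[0,0,0,0,0,0,1]]'; python3 st.py 172
```

```text
t: 8.15
position: [0.5329, -0.1244, 0.1427]
orientation: [2.075, -2.359, 0.0]
contact_force: [-0.1, 0.9, -8.3]
opening: 0.0139
t 8.15 pos [ 0.5329 -0.1244  0.1427] yaw 172.67 corr_deg [ 0.03 -0.   -0.67] F [-0.1  0.9 -8.3] Tq [-0.02  0.01 -0.  ] op 0.0139 q [-0.36  0.4  -0.34  0.82 -0.   -1.81]
```

```bash
python3 -m creep '[[0,0,0,0,0,-0.002,1],[0,0,0,0,0,-0.001,1],[0,0,0,0,0,-0.001,1],[0,0,0,0,0,0,1]]'; python3 st.py 172
```

```text
t: 8.48
position: [0.5331, -0.1245, 0.1384]
orientation: [2.075, -2.359, 0.001]
contact_force: [-1.0, -0.2, -7.0]
opening: 0.0141
t 8.48 pos [ 0.5331 -0.1245  0.1384] yaw 172.67 corr_deg [ 0.04  0.01 -0.67] F [-1.  -0.2 -7. ] Tq [ 0.11  0.05 -0.02] op 0.0141 q [-0.36  0.41 -0.35  0.81 -0.   -1.81]
```

```bash
python3 -m creep '[[0,0,0,0,0,-0.001,1],[0,0,0,0,0,-0.001,1],[0,0,0,0,0,-0.0005,1],[0,0,0,0,0,0,1]]'; python3 st.py 172
```

```text
t: 8.82
position: [0.5331, -0.1247, 0.1378]
orientation: [-2.075, 2.359, -0.003]
contact_force: [-1.1, 0.2, -5.3]
opening: 0.0142
t 8.82 pos [ 0.5331 -0.1247  0.1378] yaw 172.67 corr_deg [ 0.07  0.09 -0.67] F [-1.1  0.2 -5.3] Tq [0.22 0.18 0.08] op 0.0142 q [-0.36  0.41 -0.35  0.81 -0.   -1.81]
```

```bash
python3 -m creep '[[0,0,0,0,0,-0.0015,1],[0,0,0,0,0,-0.002,1],[0,0,0,0,0,-0.002,1]]'; python3 st.py 172; python3 look.py w6.png
```

```text
t: 9.07
position: [0.5333, -0.1248, 0.1375]
orientation: [-2.075, 2.357, -0.007]
contact_force: [-7.8, 2.1, 12.8]
opening: 0.014
t 9.07 pos [ 0.5333 -0.1248  0.1375] yaw 172.7 corr_deg [ 0.16  0.23 -0.7 ] F [-7.8  2.1 12.8] Tq [0.58 1.52 0.13] op 0.014 q [-0.36  0.41 -0.35  0.81 -0.   -1.81]
[ 0.5333008  -0.12483417  0.13749752] 172.70050432052423 0.27951094272004895 [-0.36  0.41 -0.35  0.81 -0.   -1.81] 9.0667
```

View pics/w6.png

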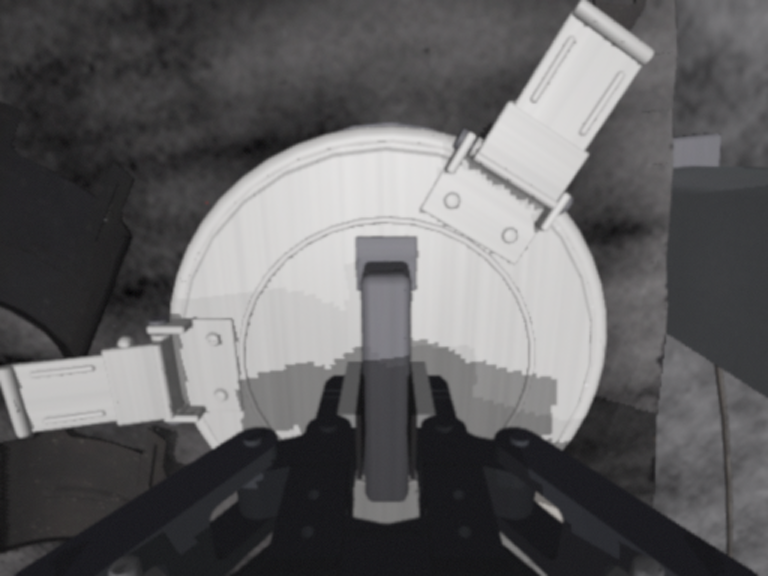

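```bash
python3 -m creep '[[0,0,0,0,0,0.0005,1],[0,0,0,0,0,0,0.4],[0,0,0,0,0,0,0.4],[0,0,0,0,0,0,0.4],[0,0,0,0,0,0,0.4]]'; python3 st.py 172
```

```text
t: 9.53
position: [0.5376, -0.1262, 0.1411]
orientation: [-2.071, 2.353, -0.022]
contact_force: [-0.3, 0.2, -1.0]
opening: 0.051
t 9.53 pos [ 0.5376 -0.1262  0.1411] yaw 172.71 corr_deg [ 0.36  0.79 -0.71] F [-0.3  0.2 -1. ] Tq [-0.04  0.06 -0.05] op 0.051 q [-0.36  0.4  -0.35  0.8  -0.   -1.81]
```

```bash
python3 -m creep '[[0,0,0,0,0,0.02,0.4],[0,0,0,0,0,0.035,0.4],[0,0,0,0,0,0.035,0.4],[0,0,0,0,0.02,0.03,0.4],[0,0,0,0,0.03,0.03,1],[0,0,0,0,0,0,1],[0,0,0,0,0,0,1]]'; python3 st.py 172; python3 look.py w7.png
```

```text
t: 10.12
position: [0.5384, -0.0758, 0.2972]
orientation: [-2.067, 2.355, -0.025]
contact_force: [0.2, -0.6, -0.4]
opening: 0.0156
t 10.12 pos [ 0.5384 -0.0758  0.2972] yaw 172.54 corr_deg [ 0.38  0.98 -0.54] F [ 0.2 -0.6 -0.4] Tq [0.02 0.01 0.  ] op 0.0156 q [-0.27  0.27 -0.12  1.16 -0.   -1.72]
[ 0.538351   -0.0757983   0.29720975] 172.5445788066981 1.050755455530894 [-0.27  0.27 -0.12  1.16 -0.   -1.72] 10.1167
```

View pics/w7.png

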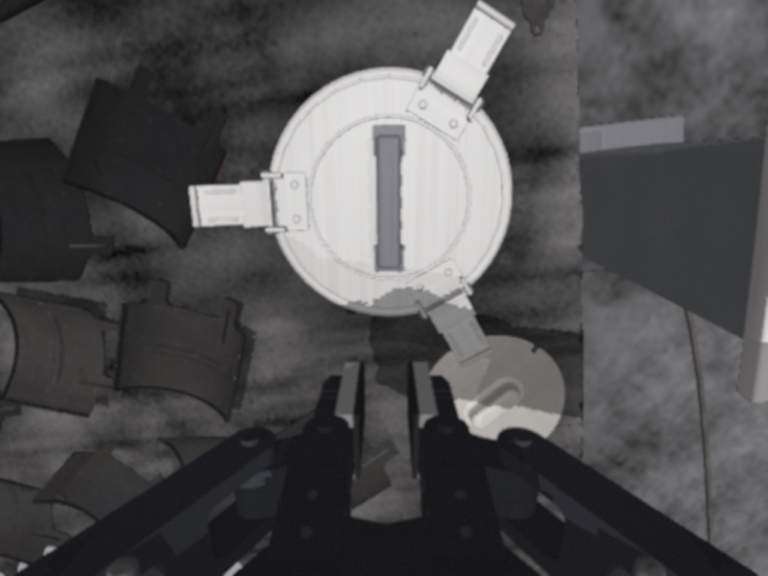

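```bash
python3 - <<'E'
from h import *
np.set_printoptions(precision=1,suppress=True)
d=np.load('w7.npz');W=d['W'];w=W.reshape(-1,3);w=w[np.isfinite(w[:,2])]
c=np.array([.532,-.1268])
H=w[(w[:,2]>.138)&(np.hypot(*(w[:,:2]-c).T)<.06)]
rc=cv2.minAreaRect(H[:,:2].astype(np.float32));print(len(H),rc,np.median(H[:,2]))
c=np.array(rc[0])
r=np.hypot(*(w[:,:2]-c).T);D=w[(r<.055)&(w[:,2]>.11)&(w[:,2]<.124)];A=np.c_[D[:,:2]-c,np.ones(len(D))];print('disc plane',np.linalg.lstsq(A,D[:,2],rcond=None)[0].round(4).tolist())
yaw=rc[2]-90 if rc[1][0]>rc[1][1] else rc[2]
print('yaw',yaw)
for k,nm in enumerate('abc'):
    a=np.radians(yaw+120*k);e=np.array([np.cos(a),np.sin(a)]);t=np.array([-e[1],e[0]])
    q=w[:,:2]-c;R_=q@e;Tn=q@t
    m=(abs(Tn)<.012)&(R_>.06)&(R_<.16)&(w[:,2]>.07)
    out=[]
    for x in np.arange(.062,.15,.004):
        mm=m&(abs(R_-x)<.002)
        if mm.sum()>3: out.append((round(x*1000),np.round(np.median(w[mm,2])*1000,1)))
    mm=m&(R_>.1);print(nm,[f'{a}:{b}' for a,b in out],'tang',np.percentile(Tn[(abs(Tn)<.025)&(R_>.1)&(R_<.13)&(w[:,2]>.1)],[1,99])*1000)
E
```

```text
23459 ((0.545009970664978, -0.11214013397693634), (0.08277938514947891, 0.10071158409118652), 19.407413482666016) 0.3568917155506609
disc plane [0.0004, 0.0024, 0.1182]
yaw 19.407413482666016Traceback (most recent call last):
  File "<stdin>", line 19, in <module>
    return _quantile_unchecked(
        a, q, axis, out, overwrite_input, method, keepdims, weights)
    return _ureduce(a,
                    func=_quantile_ureduce_func,
    ...<5 lines>...
                    overwrite_input=overwrite_input,
                    method=method)
    r = func(a, **kwargs)
    result = _quantile(arr,
                       quantiles=q,
    ...<2 lines>...
                       out=out,
                       weights=wgt)
    slices_having_nans = np.isnan(arr[-1, ...])
                                  ~~~^^^^^^^^^
IndexError: index -1 is out of bounds for axis 0 with size 0
```

```bash
cat > clips.py <<'E'
from h import *
import sys
def clips(W,verbose=True,zmax=.16):
    w=W.reshape(-1,3);w=w[np.isfinite(w[:,2])&(w[:,2]<zmax)]
    c=np.array([.532,-.1268])
    H=w[(w[:,2]>.140)&(w[:,2]<.15)&(np.hypot(*(w[:,:2]-c).T)<.06)]
    rc=cv2.minAreaRect(H[:,:2].astype(np.float32));print(len(H),rc,np.median(H[:,2]))
    c=np.array(rc[0]);yaw=rc[2]-90 if rc[1][0]>rc[1][1] else rc[2]
    r=np.hypot(*(w[:,:2]-c).T);D=w[(r<.055)&(w[:,2]>.11)&(w[:,2]<.124)];A=np.c_[D[:,:2]-c,np.ones(len(D))];print('disc plane',np.linalg.lstsq(A,D[:,2],rcond=None)[0].round(4).tolist(),'yaw',yaw)
    for k,nm in enumerate('abc'):
        a=np.radians(yaw+120*k);e=np.array([np.cos(a),np.sin(a)]);t=np.array([-e[1],e[0]])
        q=w[:,:2]-c;R_=q@e;Tn=q@t
        m=(abs(Tn)<.012)&(R_>.06)&(R_<.16)&(w[:,2]>.06)
        out=[]
        for x in np.arange(.062,.15,.004):
            mm=m&(abs(R_-x)<.002)
            if mm.sum()>3: out.append(f'{x*1000:.0f}:{np.median(w[mm,2])*1000:.1f}')
        tt=Tn[(abs(Tn)<.025)&(R_>.1)&(R_<.13)&(w[:,2]>.09)]
        print(nm,' '.join(out),'tang',(np.percentile(tt,[1,99])*1000).round(1) if len(tt) else '')
if __name__=='__main__': clips(np.load(sys.argv[1])['W'])
E
python3 clips.py w7.npz; python3 - <<'E'
from h import *
p=optics.capture('top');W=cloud(p,pose(p))
from clips import clips
clips(W)
E
```

```text
1400 ((0.5322522521018982, -0.1273103803396225), (0.08500053733587265, 0.015712246298789978), 84.02642822265625) 0.1447781581430758
disc plane [-0.0011, -0.0012, 0.1181] yaw -5.97357177734375
a 62:119.4 66:119.7 70:119.6 74:119.4 78:119.5 82:131.8 86:133.6 90:134.8 94:136.0 98:137.2 102:138.6 106:139.8 110:141.1 114:142.3 118:143.4 122:144.6 126:148.2 130:147.6 tang [-14.8  10. ]
b 62:119.7 66:120.1 70:119.6 74:119.6 78:119.7 82:129.3 86:132.6 90:132.8 94:133.1 98:133.0 102:133.2 106:133.3 110:133.4 114:133.6 118:133.6 122:133.6 126:133.9 130:136.2 134:134.8 tang [-15.6   9.8]
c 62:119.6 66:119.8 70:119.3 74:119.5 78:119.9 82:132.4 86:132.5 90:132.5 94:132.6 98:132.7 102:133.3 106:133.5 110:133.4 114:133.7 118:133.9 122:134.2 126:134.7 130:136.6 tang [-15.1  10.4]
0 ((0.0, 0.0), (0.0, 0.0), 0.0) nan
disc plane [0.0, 0.0, 0.0] yaw 0.0
a  tang 
b  tang 
c  tang
  return _methods._mean(a, axis=axis, dtype=dtype,
  ret = ret.dtype.type(ret / rcount)
```

```bash
python3 -m creep '[[0.4,1,6,-0.011,0.015,-0.01,1],[0,0,6,-0.012,0.015,-0.02,1],[0,0,6,-0.012,0.015,-0.025,1],[0,0,6,-0.012,0.015,-0.025,1],[0,0,6,-0.012,0.015,-0.025,1],[0,0,0,0,0,-0.01,1],[0,0,0,0,0,0,1]]' 40; python3 st.py 203; python3 look.py w8.png
```

```text
t: 10.8
position: [0.4718, -0.0031, 0.1686]
orientation: [2.625, -1.72, -0.019]
contact_force: [-0.1, 0.8, 0.3]
opening: 0.0002
t 10.8 pos [ 0.4718 -0.0031  0.1686] yaw -156.46 corr_deg [-0.2  -0.68 -0.54] F [-0.1  0.8  0.3] Tq [-0.02 -0.   -0.01] op 0.0002 q [-0.16  0.26 -0.49  0.84  0.   -2.15]
[ 0.47181446 -0.00307649  0.16858843] -156.45839430698192 0.7076471895905071 [-0.16  0.26 -0.49  0.84  0.   -2.15] 10.8
```

View pics/w8.png

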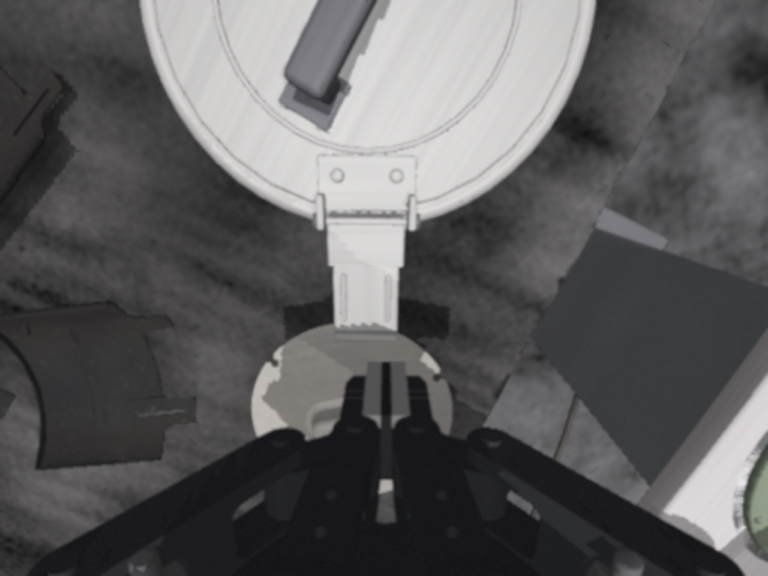

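```bash
cat > loc.py <<'E'
from h import *
import sys
C=np.array([.5322,-.1273])
def loc(ang,name=None,rng=(.08,.165),prof=True):
    a=np.radians(ang);e=np.array([np.cos(a),np.sin(a)]);t=np.array([-e[1],e[0]])
    s=ctrl.state();p=optics.capture('wrist');W=cloud(p,pose(p,s));
    if name: save(p,name,1.2)
    w=W.reshape(-1,3);w=w[np.isfinite(w[:,2])]
    q=w[:,:2]-C;R_=q@e;Tn=q@t
    m=(abs(Tn)<.010)&(R_>rng[0])&(R_<rng[1])&(w[:,2]>.05)&(w[:,2]<.16)
    if prof:
        out=[]
        for x in np.arange(*rng,.003):
            mm=m&(abs(R_-x)<.0015)
            if mm.sum()>3: out.append(f'{x*1000:.0f}:{np.percentile(w[mm,2],50)*1000:.0f}')
        print('prof r:z',' '.join(out))
        mt=(R_>.1)&(R_<.125)&(abs(Tn)<.03)&(w[:,2]>.085)&(w[:,2]<.15)
        if mt.sum()>10: print('tang',(np.percentile(Tn[mt],[2,98])*1000).round(1))
    tc=s['position'][:2]-C
    M=T_tool(s)[:3,:3];F=s['contact_force']
    y=M[:,1];print('TCP r,t,z mm',(np.array([tc@e,tc@t,s['position'][2]])*1000).round(1),'yaw',np.degrees(np.arctan2(y[1],y[0])).round(1),'F r,t,z',np.round([F[:2]@e,F[:2]@t,F[2]],1),'e',e.round(3),'t',t.round(3),'time',round(s['t'],2))
if __name__=='__main__': loc(float(sys.argv[1]),sys.argv[2] if len(sys.argv)>2 else None)
E
python3 loc.py 113
```

```text
prof r:z 80:128 83:133 86:133 89:133 92:133 95:133 98:133 101:133 104:133 107:133 110:133 113:133 116:134 119:134 122:134 125:134 128:135 131:136
tang [-12.8  12.1]
TCP r,t,z mm [138.1   7.3 169.1] yaw -156.5 F r,t,z [ 1.4  0.6 -0.8] e [-0.391  0.921] t [-0.921 -0.391] time 10.85
```

```bash
python3 -m creep '[[-0.2,-0.7,-0.5,0.0065,0.003,-0.01,1],[0,0,0,0,0,-0.01,1],[0,0,0,0,0,0,1]]'; python3 loc.py 113 w9.png; python3 st.py 203
```

```text
t: 11.15
position: [0.4829, -0.0028, 0.1518]
orientation: [-2.614, 1.738, -0.011]
contact_force: [-0.2, 0.1, -0.5]
opening: -0.0
prof r:z 80:128 83:133 86:133 89:133 92:133 95:133 98:133 101:133 104:133 107:133 110:133 113:133 116:134 119:134 122:150 125:134 128:135 131:136
tang [-12.8  11.8]
TCP r,t,z mm [133.8  -3.3 151.8] yaw -157.2 F r,t,z [ 0.1  0.2 -0.5] e [-0.391  0.921] t [-0.921 -0.391] time 11.15
t 11.2 pos [ 0.4835 -0.0029  0.1526] yaw -157.25 corr_deg [0.09 0.47 0.25] F [ 0.1 -0.9  0.7] Tq [-0.02  0.04 -0.  ] op -0.0002 q [-0.16  0.28 -0.5   0.78 -0.   -2.13]
```

View pics/w9.png

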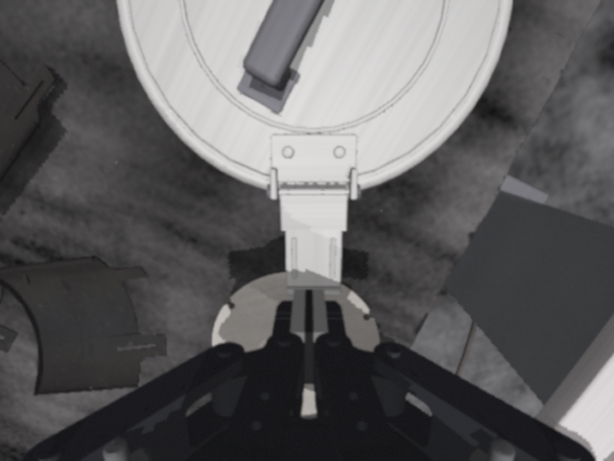

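```bash
python3 -m creep '[[0,0.4,0,-0.0025,-0.001,-0.004,1],[0,0,0,0,0,-0.003,1],[0,0,0,0,0,-0.002,1]]'; python3 loc.py 113;  python3 -m creep '[[0,0,0,0,0,-0.003,1],[0,0,0,0,0,-0.003,1],[0,0,0,0,0,-0.003,1]]'; python3 loc.py 113
```

```text
t: 11.45
position: [0.4824, -0.0052, 0.1448]
orientation: [2.615, -1.741, 0.006]
contact_force: [-0.4, 1.3, 0.7]
opening: 0.0001
prof r:z 80:128 83:133 86:133 89:133 92:133 95:133 98:133 101:133 104:133 107:133 110:133 113:133 116:133 119:135 122:145 125:150 128:135
tang [-12.9  11.7]
TCP r,t,z mm [131.8  -1.9 144.8] yaw -157.3 F r,t,z [ 1.3 -0.1  0.7] e [-0.391  0.921] t [-0.921 -0.391] time 11.45
t: 11.75
position: [0.4826, -0.0051, 0.1358]
orientation: [-2.614, 1.741, -0.007]
contact_force: [-0.5, 0.9, 1.1]
opening: -0.0001
prof r:z 80:125 83:132 86:133 89:132 92:131 95:131 98:130 101:130 104:129 107:129 110:129 113:128 116:128 119:136 122:144 125:147 128:126
tang [-13.2  11.7]
TCP r,t,z mm [131.9  -2.1 135.8] yaw -157.3 F r,t,z [1.  0.1 1.1] e [-0.391  0.921] t [-0.921 -0.391] time 11.75
```

```bash
python3 -m creep '[[0,0,0,-0.0005,0.001,-0.003,1],[0,0,0,0,0,-0.003,1],[0,0,0,0,0,-0.003,1],[0,0,0,0,0,-0.003,1]]'; python3 loc.py 113;  python3 -m creep '[[0,0,0,0.0004,-0.0008,-0.003,1],[0,0,0,0.0004,-0.0008,-0.003,1],[0,0,0,0.0004,-0.001,-0.003,1],[0,0,0,0.0004,-0.001,-0.003,1]]'; python3 loc.py 113 w10.png
```

```text
t: 12.13
position: [0.4824, -0.0044, 0.1225]
orientation: [2.615, -1.741, 0.009]
contact_force: [0.8, -0.9, 0.5]
opening: -0.0002
prof r:z 80:124 83:128 86:133 89:131 92:130 95:128 98:127 101:126 104:124 107:123 110:121 113:120 116:119 119:154 122:139 125:136 128:115 131:152 134:152 137:152 140:152 143:152
tang [-13.   11.5]
TCP r,t,z mm [132.6  -2.2 122.5] yaw -157.3 F r,t,z [-1.2 -0.3  0.5] e [-0.391  0.921] t [-0.921 -0.391] time 12.13
t: 12.52
position: [0.4838, -0.0079, 0.109]
orientation: [-2.615, 1.741, -0.008]
contact_force: [-0.2, 0.0, 0.1]
opening: 0.0003
prof r:z 80:124 83:127 86:129 89:132 92:128 95:126 98:123 101:120 104:117 107:114 110:111 113:109 116:148 119:129 122:123 125:139 128:147 131:148 134:149 137:151 140:149
tang [-21.1  19.2]
TCP r,t,z mm [128.8  -2.1 109. ] yaw -157.3 F r,t,z [0.1 0.1 0.1] e [-0.391  0.921] t [-0.921 -0.391] time 12.52
```

View pics/w10.png

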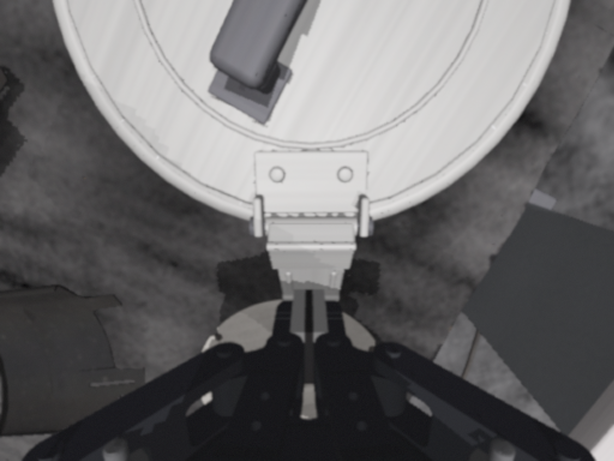

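```bash
python3 -m creep '[[0,0,0,0.0007,-0.0016,-0.002,1],[0,0,0,0.0007,-0.0017,-0.002,1],[0,0,0,0.0007,-0.0017,-0.002,1],[0,0,0,0.0007,-0.0017,-0.0018,1]]'; python3 loc.py 113
```

```text
t: 12.9
position: [0.4862, -0.0142, 0.1]
orientation: [-2.614, 1.739, -0.004]
contact_force: [-0.8, 1.4, 2.2]
opening: 0.0
prof r:z 80:124 83:126 86:128 89:129 92:130 95:122 98:118 101:113 104:159 107:138 110:136 113:130 116:116 119:138 122:138 125:139 128:141 131:141 134:140
tang [-28.4  27.8]
TCP r,t,z mm [122.1  -1.8 100. ] yaw -157.3 F r,t,z [1.5 0.2 2.2] e [-0.391  0.921] t [-0.921 -0.391] time 12.9
```

```bash
python3 -m creep '[[0,0,0,0.0005,-0.001,-0.001,1],[0,0,0,0.0005,-0.001,-0.001,1],[0,0,0,0.0005,-0.0011,-0.0009,1]]'; python3 -m creep '[[0,0,0,0.0005,-0.0012,-0.0008,1],[0,0,0,0.0005,-0.0012,-0.0008,1],[0,0,0,0.0005,-0.0012,-0.0007,1]]'; python3 loc.py 113
```

```text
t: 13.2
position: [0.4877, -0.0178, 0.0965]
orientation: [-2.614, 1.74, -0.003]
contact_force: [-0.2, 0.7, 2.3]
opening: 0.0001
t: 13.45
position: [0.4894, -0.0218, 0.0938]
orientation: [-2.614, 1.74, -0.003]
contact_force: [-0.5, 0.9, 0.5]
opening: 0.0001
prof r:z 80:125 83:126 86:127 89:127 92:128 95:156 98:156 101:136 104:123 107:116 110:132 113:132 116:133 119:133 122:136 125:134
tang [-29.2  29. ]
TCP r,t,z mm [113.8  -1.8  93.8] yaw -157.3 F r,t,z [1.1 0.1 0.5] e [-0.391  0.921] t [-0.921 -0.391] time 13.45
```

```bash
python3 -m creep '[[0,0,0,0.0004,-0.0009,-0.0004,1],[0,0,0,0.0004,-0.0009,-0.0004,1]]'; python3 -m creep '[[0,0,0,0.0004,-0.0009,-0.0003,1],[0,0,0,0.0004,-0.0009,-0.0003,1]]'; python3 -m creep '[[0,0,0,0.0004,-0.0009,-0.0002,1],[0,0,0,0.0004,-0.0009,-0.0002,1]]'
```

```text
t: 13.67
position: [0.4901, -0.0236, 0.0928]
orientation: [-2.614, 1.74, -0.002]
contact_force: [-3.0, 4.2, 6.3]
opening: -0.0
t: 13.83
position: [0.4901, -0.0235, 0.0926]
orientation: [-2.612, 1.736, 0.004]
contact_force: [-2.3, 5.5, 5.2]
opening: -0.0002
t: 14.0
position: [0.4901, -0.0235, 0.0927]
orientation: [-2.61, 1.733, 0.009]
contact_force: [-2.1, 4.4, 4.7]
opening: -0.0002
```

```bash
python3 -m creep '[[0,0,0,0.0005,-0.0011,-0.0002,1]]'; python3 -m creep '[[0,0,0,0.0005,-0.0011,-0.0002,1]]'; python3 loc.py 113; python3 st.py 203
```

```text
t: 14.08
position: [0.49, -0.0236, 0.0927]
orientation: [-2.609, 1.731, 0.012]
contact_force: [-2.2, 5.1, 4.6]
opening: -0.0002
t: 14.17
position: [0.4901, -0.0236, 0.0927]
orientation: [-2.608, 1.729, 0.015]
contact_force: [-2.3, 4.6, 5.6]
opening: -0.0
prof r:z 80:125 83:126 86:127 89:127 92:128 95:155 98:136 101:131 104:122 107:131 110:131 113:132 116:132 119:135 122:128
tang [-29.4  29.1]
TCP r,t,z mm [111.9  -1.8  92.7] yaw -157.1 F r,t,z [5.2 0.3 5.6] e [-0.391  0.921] t [-0.921 -0.391] time 14.17
t 14.22 pos [ 0.4901 -0.0236  0.0927] yaw -157.1 corr_deg [-0.88 -0.08  0.1 ] F [-2.8  4.6  4.9] Tq [1.   0.49 0.02] op -0.0 q [-0.21  0.38 -0.54  0.66  0.01 -2.18]
```

```bash
python3 -m creep '[[0,0,0,-0.004,0.009,0.001,1],[-0.9,0,0,-0.004,0.009,0.01,1],[0,0,0,0,0,0.035,1],[0,0,0,0,0,0.035,1],[0,0,0,0,0,0.03,1],[0,0,0,0,0,0,1]]'; python3 loc.py 113 w11.png; python3 st.py 203
```

```text
t: 14.72
position: [0.4777, -0.004, 0.2058]
orientation: [2.611, -1.732, -0.007]
contact_force: [1.2, 0.3, -0.2]
opening: -0.0002
prof r:z 80:124 83:126 86:127 89:127 92:127 98:106 101:94 104:82
tang [-11.1  11.8]
TCP r,t,z mm [134.8   2.  205.8] yaw -157.1 F r,t,z [-0.2 -1.2 -0.2] e [-0.391  0.921] t [-0.921 -0.391] time 14.72
t 14.77 pos [ 0.4767 -0.0038  0.2036] yaw -157.12 corr_deg [ 0.2  -0.58  0.12] F [-0.3  0.1  0.4] Tq [-0.    0.03 -0.03] op 0.0 q [-0.16  0.23 -0.42  0.93 -0.01 -2.13]
```

View pics/w11.png

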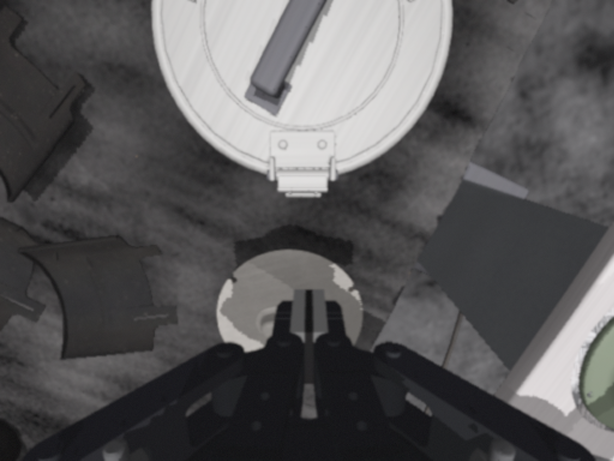

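```bash
python3 -m creep '[[0,-0.5,-7,-0.003,-0.02,0.01,1],[0,0,-7,-0.004,-0.03,0,1],[0,0,-7,-0.004,-0.03,0,1],[0,0,-7,-0.004,-0.03,0,1],[0,0,-7,-0.004,-0.03,0,1],[0,0,-7,-0.004,-0.03,0,1],[0,0,-7,-0.003,-0.03,0,1],[0,0,-7,0,-0.02,0,1]]'; python3 st.py 143
```

```text
t: 15.43
position: [0.4454, -0.2264, 0.2075]
orientation: [1.462, -2.773, -0.006]
contact_force: [0.9, 0.0, 0.5]
opening: -0.0001
t 15.43 pos [ 0.4454 -0.2264  0.2075] yaw 145.6 corr_deg [-0.02 -0.45 -2.6 ] F [0.9 0.  0.5] Tq [ 0.02 -0.03 -0.03] op -0.0001 q [-0.62  0.26 -0.37  0.95 -0.   -1.59]
```

```bash
python3 -m creep '[[0,-0.4,-2.5,0.003,-0.006,-0.02,1],[0,0,0,0,0,-0.02,1],[0,0,0,0,0,0,1]]'; python3 loc.py 233 w12.png; python3 st.py 143
```

```text
t: 15.68
position: [0.4471, -0.2381, 0.1637]
orientation: [1.382, -2.819, 0.002]
contact_force: [-0.2, 0.3, -0.5]
opening: 0.0002
prof r:z 152:159
TCP r,t,z mm [139.7  -1.3 163.7] yaw 142.2 F r,t,z [-0.1 -0.4 -0.5] e [-0.602 -0.799] t [ 0.799 -0.602] time 15.68
t 15.73 pos [ 0.4475 -0.2382  0.1651] yaw 142.26 corr_deg [ 0.17 -0.06  0.74] F [-0.5 -0.5 -0.6] Tq [-0.01 -0.   -0.05] op -0.0002 q [-0.63  0.31 -0.42  0.84 -0.   -1.55]
```

View pics/w12.png

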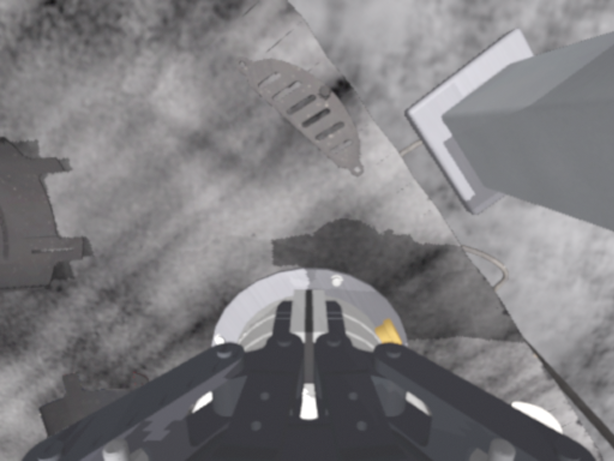

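```bash
python3 -m creep '[[0,0,0.7,0.0035,0.005,-0.005,1],[0,0,0,0,0,-0.006,1],[0,0,0,0,0,-0.003,1],[0,0,0,0,0,0,1]]'; python3 loc.py 233
```

```text
t: 16.07
position: [0.4518, -0.2312, 0.1509]
orientation: [1.406, -2.807, 0.004]
contact_force: [-0.6, -0.2, 0.2]
opening: 0.0001
prof r:z 131:134 137:157 140:155 143:154
TCP r,t,z mm [131.4  -1.7 150.9] yaw 143.2 F r,t,z [ 0.5 -0.4  0.2] e [-0.602 -0.799] t [ 0.799 -0.602] time 16.07
```

```bash
python3 -m creep '[[0,0,0,0,0,-0.003,1],[0,0,0,0,0,-0.003,1],[0,0,0,0,0,-0.003,1]]'; python3 -m creep '[[0,0,0,0,0,-0.003,1],[0,0,0,0,0,-0.003,1],[0,0,0,0,0,-0.003,1]]'; python3 -m creep '[[0,0,0,0,0,-0.003,1],[0,0,0,0,0,-0.003,1],[0,0,0,0,0,-0.003,1]]'; python3 loc.py 233 w13.png
```

```text
t: 16.37
position: [0.4532, -0.2315, 0.1434]
orientation: [1.409, -2.807, 0.009]
contact_force: [-1.4, 0.3, 0.4]
opening: -0.0001
t: 16.62
position: [0.4532, -0.232, 0.134]
orientation: [1.408, -2.807, 0.012]
contact_force: [-0.0, 0.3, 0.8]
opening: -0.0002
t: 16.87
position: [0.4534, -0.2318, 0.124]
orientation: [1.408, -2.808, 0.011]
contact_force: [0.1, 0.0, 0.9]
opening: -0.0003
prof r:z 86:133 89:131 92:130 95:129 98:127 122:153 125:153 128:154 131:154 134:154 137:140 140:144 143:143 146:159
TCP r,t,z mm [ 1.309e+02 -1.000e-01  1.240e+02] yaw 143.3 F r,t,z [-0.1  0.1  0.9] e [-0.602 -0.799] t [ 0.799 -0.602] time 16.87
```

View pics/w13.png

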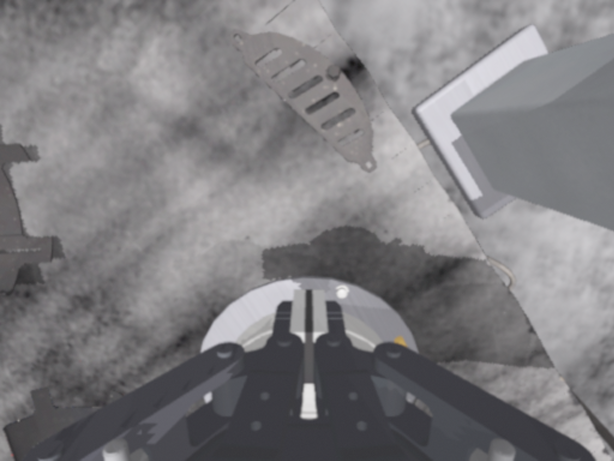

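```bash
python3 -m creep '[[0,0,0,0.0003,0.0004,-0.003,1],[0,0,0,0.0005,0.0006,-0.003,1],[0,0,0,0.0006,0.0008,-0.003,1],[0,0,0,0.0007,0.0009,-0.003,1]]'; python3 -m creep '[[0,0,0,0.0010,0.0013,-0.0023,1],[0,0,0,0.0011,0.0014,-0.002,1],[0,0,0,0.0011,0.0015,-0.002,1]]';  python3 loc.py 233
```

```text
t: 17.25
position: [0.4555, -0.2291, 0.1106]
orientation: [1.408, -2.808, 0.011]
contact_force: [0.2, -0.3, -0.2]
opening: -0.0003
t: 17.5
position: [0.4586, -0.225, 0.1032]
orientation: [1.406, -2.807, 0.011]
contact_force: [-0.8, -0.7, 1.0]
opening: -0.0002
prof r:z 92:127 95:123 98:119 110:143 113:143 116:145 119:142 122:141 125:141 128:133 131:122 134:137 137:141 140:160
tang [-4.2  3.7]
TCP r,t,z mm [122.3  -0.  103.2] yaw 143.2 F r,t,z [ 1.  -0.2  1. ] e [-0.602 -0.799] t [ 0.799 -0.602] time 17.5
```

```bash
python3 -m creep '[[0,0,0,0.0006,0.0008,-0.001,1],[0,0,0,0.0006,0.0008,-0.001,1],[0,0,0,0.0006,0.0008,-0.001,1]]'; python3 -m creep '[[0,0,0,0.0006,0.0009,-0.0009,1],[0,0,0,0.0006,0.0009,-0.0008,1]]';python3 -m creep '[[0,0,0,0.0006,0.0009,-0.0008,1],[0,0,0,0.0006,0.0009,-0.0007,1]]';  python3 loc.py 233
```

```text
t: 17.8
position: [0.4606, -0.2222, 0.0998]
orientation: [1.407, -2.806, 0.012]
contact_force: [-0.9, -1.1, 1.9]
opening: -0.0001
t: 17.97
position: [0.4617, -0.2206, 0.0982]
orientation: [1.406, -2.806, 0.013]
contact_force: [-1.5, -1.5, 2.5]
opening: 0.0001
t: 18.13
position: [0.4629, -0.219, 0.0968]
orientation: [1.405, -2.805, 0.014]
contact_force: [-2.6, -2.0, 1.6]
opening: 0.0002
prof r:z 92:126 95:120 104:136 107:139 110:136 113:136 116:135 119:135 122:115 125:120 128:137 131:157 134:158
tang [-29.   28.8]
TCP r,t,z mm [114.9  -0.2  96.8] yaw 143.2 F r,t,z [ 3.1 -0.9  1.6] e [-0.602 -0.799] t [ 0.799 -0.602] time 18.13
```

```bash
python3 -m creep '[[0,0,0,0.0006,0.0009,-0.0006,1],[0,0,0,0.0006,0.0009,-0.0005,1]]';python3 -m creep '[[0,0,0,0.0006,0.0009,-0.0005,1],[0,0,0,0.0006,0.0009,-0.0004,1]]';python3 -m creep '[[0,0,0,0.0006,0.0008,-0.0004,1],[0,0,0,0.0006,0.0008,-0.0004,1]]';python3 -m creep '[[0,0,0,0.0006,0.0008,-0.0003,1],[0,0,0,0.0006,0.0008,-0.0003,1]]';  python3 loc.py 233
```

```text
t: 18.35
position: [0.4642, -0.2171, 0.0954]
orientation: [1.405, -2.805, 0.014]
contact_force: [-1.1, -1.5, 0.6]
opening: -0.0
t: 18.52
position: [0.4656, -0.2153, 0.0943]
orientation: [1.405, -2.805, 0.014]
contact_force: [-0.6, -1.4, -0.3]
opening: 0.0002
t: 18.68
position: [0.467, -0.2135, 0.0932]
orientation: [1.405, -2.805, 0.014]
contact_force: [-0.7, -1.2, -0.4]
opening: -0.0
t: 18.85
position: [0.4682, -0.212, 0.0925]
orientation: [1.404, -2.805, 0.015]
contact_force: [-3.8, -5.0, 4.0]
opening: -0.0001
prof r:z 83:126 86:127 89:127 92:126 95:126 98:135 101:132 104:131 107:131 110:131 113:111 116:121 119:132 122:155 125:156
tang [-29.   28.8]
TCP r,t,z mm [106.1  -0.2  92.5] yaw 143.2 F r,t,z [ 6.3 -0.1  4. ] e [-0.602 -0.799] t [ 0.799 -0.602] time 18.85
```

```bash
python3 -m creep '[[0,0,0,0.0006,0.0008,-0.0002,1],[0,0,0,0.0006,0.0008,-0.0002,1]]';python3 -m creep '[[0,0,0,0.0007,0.0009,-0.0002,1]]'; python3 st.py 143
```

```text
t: 19.07
position: [0.4682, -0.2119, 0.0925]
orientation: [1.401, -2.801, 0.019]
contact_force: [-4.8, -4.6, 3.6]
opening: -0.0001
t: 19.15
position: [0.4682, -0.2119, 0.0926]
orientation: [1.399, -2.799, 0.021]
contact_force: [-4.6, -5.5, 3.4]
opening: 0.0
t 19.15 pos [ 0.4682 -0.2119  0.0926] yaw 143.1 corr_deg [ 1.   -0.29 -0.1 ] F [-4.6 -5.5  3.4] Tq [-0.97  0.85  0.02] op 0.0 q [-0.56  0.41 -0.49  0.67 -0.02 -1.49]
```

```bash
python3 -m creep '[[0,0,0,-0.006,-0.008,0.001,1],[1,-0.3,0,-0.006,-0.008,0.01,1],[0,0,0,0,0,0.035,1],[0,0,0,0,0,0.035,1],[0,0,0,0,0,0.03,1],[0,0,0,0,0,0,1]]'; python3 -m creep '[[0,0,-7,0.02,0.008,0.015,1],[0,0,-7,0.03,0.012,0,1],[0,0,-7,0.03,0.012,0,1],[0,0,-7,0.03,0.012,0,1],[0,0,-7,0.03,0.012,0,1],[0,0,-7,0.03,0.012,0,1],[0,0,-7,0.03,0.012,0,1],[0,0,-7,0.01,0.005,0,1]]'; python3 st.py 83
```

```text
t: 19.65
position: [0.4531, -0.2248, 0.2052]
orientation: [-1.404, 2.803, 0.021]
contact_force: [0.4, -0.6, -0.3]
opening: -0.0
t: 20.32
position: [0.6693, -0.1357, 0.2216]
orientation: [0.112, 3.117, 0.025]
contact_force: [-1.3, 0.2, 0.4]
opening: 0.0004
t 20.32 pos [ 0.6693 -0.1357  0.2216] yaw 85.89 corr_deg [-0.84  1.34 -2.88] F [-1.3  0.2  0.4] Tq [-0.    0.17 -0.04] op 0.0004 q [-0.32  0.57  0.15  1.13  0.02 -0.25]
```

```bash
python3 -m creep '[[-0.8,1.3,-2.5,0,-0.008,-0.02,1],[0,0,0,0,0,-0.015,1],[0,0,0,0,0,0,1],[0,0,0,0,0,0,1]]'; python3 loc.py -7 w14.png; python3 st.py 83
```

```text
t: 20.65
position: [0.6728, -0.1399, 0.1827]
orientation: [0.182, 3.135, 0.011]
contact_force: [-0.1, 0.7, 0.5]
opening: -0.0001
prof r:z 80:132 83:133 86:134 89:134 92:136 95:136 98:137 101:138 104:139 107:140 110:141 113:142 116:143 119:144 122:145 125:147 128:149
tang [-12.6  12.4]
TCP r,t,z mm [141.1   4.6 182.7] yaw 83.4 F r,t,z [-0.2  0.7  0.5] e [ 0.993 -0.122] t [0.122 0.993] time 20.65
t 20.7 pos [ 0.6725 -0.14    0.1826] yaw 83.35 corr_deg [-0.39  0.07 -0.35] F [-0.3  0.4 -0.5] Tq [0.01 0.01 0.01] op -0.0002 q [-0.32  0.62  0.13  1.08  0.01 -0.2 ]
```

View pics/w14.png

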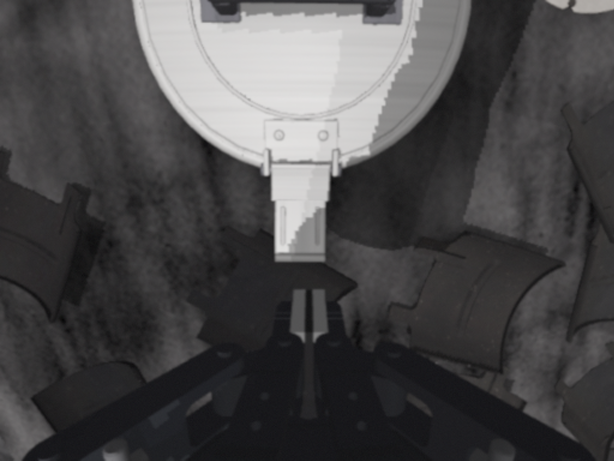

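```bash
python3 -m creep '[[-0.4,0,0,-0.008,-0.003,-0.008,1],[0,0,0,0,0,-0.008,1],[0,0,0,0,0,0,1]]'; python3 loc.py -7 ; python3 -m creep '[[0,0,0,0,0,-0.003,1],[0,0,0,0,0,-0.003,1],[0,0,0,0,0,-0.003,1]]';python3 loc.py -7
```

```text
t: 20.95
position: [0.6647, -0.1437, 0.1684]
orientation: [0.183, 3.132, 0.001]
contact_force: [-0.3, -0.3, -1.0]
opening: 0.0002
prof r:z 80:128 83:133 86:134 89:135 92:135 95:136 98:137 101:138 104:139 107:140 110:141 113:142 116:143 119:144 122:144 125:147 128:149
tang [-12.4  12.3]
TCP r,t,z mm [ 1.335e+02 -1.000e-01  1.684e+02] yaw 83.3 F r,t,z [-0.3 -0.3 -1. ] e [ 0.993 -0.122] t [0.122 0.993] time 20.95
t: 21.25
position: [0.6666, -0.1445, 0.1626]
orientation: [0.183, 3.126, -0.0]
contact_force: [-0.1, -0.3, 0.2]
opening: 0.0
prof r:z 80:128 83:133 86:134 89:134 92:135 95:136 98:137 101:138 104:139 107:140 110:141 113:142 116:143 119:144 122:145 125:147 128:148
tang [-12.5  12.3]
TCP r,t,z mm [135.5  -0.7 162.6] yaw 83.3 F r,t,z [-0.1 -0.3  0.2] e [ 0.993 -0.122] t [0.122 0.993] time 21.25
```

```bash
python3 -m creep '[[0,0.3,0,-0.002,0.0003,-0.003,1],[0,0,0,0,0,-0.003,1],[0,0,0,0,0,-0.003,1],[0,0,0,0,0,-0.003,1]]'; python3 loc.py -7 ; python3 -m creep '[[0,0,0,0,0,-0.003,1],[0,0,0,0,0,-0.003,1],[0,0,0,0,0,-0.003,1],[0,0,0,0,0,-0.003,1]]';python3 loc.py -7
```

```text
t: 21.63
position: [0.6658, -0.1442, 0.1502]
orientation: [0.183, 3.129, -0.001]
contact_force: [1.2, 0.7, 1.2]
opening: 0.0
prof r:z 80:126 83:133 86:133 89:134 92:134 95:134 98:135 101:135 104:136 107:136 110:137 113:137 116:137 119:138 122:147 125:139 128:151 131:142
tang [-12.5  12.2]
TCP r,t,z mm [134.7  -0.5 150.2] yaw 83.3 F r,t,z [1.1 0.9 1.2] e [ 0.993 -0.122] t [0.122 0.993] time 21.63
t: 22.02
position: [0.6661, -0.1442, 0.137]
orientation: [0.182, 3.129, -0.001]
contact_force: [-0.3, 0.8, 1.4]
opening: -0.0001
prof r:z 80:124 83:129 86:133 89:132 92:132 95:131 98:131 101:131 104:130 107:130 110:129 113:129 116:129 119:128 122:142 125:142 128:147 131:127
tang [-12.7  12.1]
TCP r,t,z mm [134.9  -0.5 137. ] yaw 83.3 F r,t,z [-0.3  0.7  1.4] e [ 0.993 -0.122] t [0.122 0.993] time 22.02
```

```bash
python3 -m creep '[[0,0,0,0,0,-0.003,1],[0,0,0,0,0,-0.003,1],[0,0,0,-0.0003,0,-0.003,1],[0,0,0,-0.0005,0,-0.003,1]]'; python3 loc.py -7 ; python3 -m creep '[[0,0,0,-0.0007,0.0001,-0.0025,1],[0,0,0,-0.0008,0.0001,-0.0025,1],[0,0,0,-0.0009,0.0001,-0.0025,1]]';python3 loc.py -7
```

```text
t: 22.4
position: [0.6647, -0.144, 0.123]
orientation: [0.182, 3.13, -0.0]
contact_force: [0.7, 0.2, 1.2]
opening: 0.0
prof r:z 80:124 83:127 86:130 89:132 92:130 95:129 98:127 101:126 104:125 107:123 110:122 113:121 116:119 119:118 122:140 125:138 128:135 131:152 134:153 137:153 140:152 143:153
tang [-12.6  12. ]
TCP r,t,z mm [133.5  -0.4 123. ] yaw 83.3 F r,t,z [0.6 0.3 1.2] e [ 0.993 -0.122] t [0.122 0.993] time 22.4
t: 22.7
position: [0.6617, -0.1436, 0.1143]
orientation: [0.182, 3.131, -0.0]
contact_force: [-0.2, -0.2, 1.0]
opening: 0.0001
prof r:z 80:124 83:126 86:129 89:131 92:129 95:127 98:125 101:123 104:120 107:118 110:116 113:114 116:150 119:140 122:130 125:132 128:144 131:153 134:153 137:155 140:145 143:154
tang [-14.   12.3]
TCP r,t,z mm [130.5  -0.4 114.3] yaw 83.3 F r,t,z [-0.2 -0.3  1. ] e [ 0.993 -0.122] t [0.122 0.993] time 22.7
```

```bash
python3 -m creep '[[0,0,0,-0.0007,0.0001,-0.0012,1],[0,0,0,-0.0007,0.0001,-0.0012,1]]';python3 -m creep '[[0,0,0,-0.0007,0.0001,-0.001,1],[0,0,0,-0.0008,0.0001,-0.001,1]]'; python3 -m creep '[[0,0,0,-0.0008,0.0001,-0.001,1],[0,0,0,-0.0008,0.0001,-0.0009,1]]';python3 loc.py -7
```

```text
t: 22.92
position: [0.6599, -0.1433, 0.111]
orientation: [0.183, 3.132, 0.0]
contact_force: [0.5, -0.2, -0.5]
opening: -0.0002
t: 23.08
position: [0.6588, -0.1432, 0.1091]
orientation: [0.183, 3.131, -0.0]
contact_force: [1.2, 0.7, 1.6]
opening: -0.0001
t: 23.25
position: [0.6578, -0.1431, 0.1077]
orientation: [0.182, 3.129, -0.0]
contact_force: [2.0, 0.3, 1.0]
opening: 0.0001
prof r:z 80:124 83:126 86:128 89:129 92:130 95:126 98:122 101:119 104:115 107:112 110:109 113:149 116:127 119:124 122:137 125:138 128:147 131:147 134:150 137:146
tang [-23.5  23.4]
TCP r,t,z mm [126.6  -0.4 107.7] yaw 83.3 F r,t,z [2.  0.5 1. ] e [ 0.993 -0.122] t [0.122 0.993] time 23.25
```

```bash
python3 -m creep '[[0,0,0,-0.0008,0.0001,-0.001,1],[0,0,0,-0.0008,0.0001,-0.001,1]]';python3 -m creep '[[0,0,0,-0.0008,0.0001,-0.0009,1],[0,0,0,-0.0008,0.0001,-0.0009,1]]'; python3 -m creep '[[0,0,0,-0.0008,0.0001,-0.0009,1],[0,0,0,-0.0008,0.0001,-0.0009,1]]';python3 loc.py -7
```

```text
t: 23.47
position: [0.6569, -0.143, 0.1062]
orientation: [0.182, 3.127, -0.001]
contact_force: [1.6, -0.1, 2.2]
opening: -0.0001
t: 23.63
position: [0.6557, -0.1429, 0.1048]
orientation: [0.182, 3.125, -0.001]
contact_force: [2.5, -0.2, 3.1]
opening: 0.0001
t: 23.8
position: [0.6543, -0.1427, 0.1031]
orientation: [0.182, 3.125, -0.001]
contact_force: [0.9, 0.7, 1.6]
opening: -0.0003
prof r:z 80:124 83:126 86:128 89:128 92:129 95:122 98:120 101:115 104:110 107:108 110:143 113:120 116:119 119:133 122:141 125:142 128:143 131:145 134:142
tang [-27.2  27.3]
TCP r,t,z mm [123.1  -0.4 103.1] yaw 83.3 F r,t,z [0.9 0.8 1.6] e [ 0.993 -0.122] t [0.122 0.993] time 23.8
```

```bash
python3 -m creep '[[0,0,0,-0.0008,0.0001,-0.0007,1],[0,0,0,-0.0008,0.0001,-0.0007,1]]';python3 -m creep '[[0,0,0,-0.0008,0.0001,-0.0006,1],[0,0,0,-0.0008,0.0001,-0.0006,1]]'; python3 -m creep '[[0,0,0,-0.0008,0.0001,-0.0005,1],[0,0,0,-0.0008,0.0001,-0.0005,1]]';python3 loc.py -7
```

```text
t: 24.02
position: [0.6524, -0.1425, 0.1012]
orientation: [0.182, 3.125, -0.001]
contact_force: [1.8, -0.2, 0.5]
opening: 0.0001
t: 24.18
position: [0.6503, -0.1422, 0.0993]
orientation: [0.182, 3.126, -0.001]
contact_force: [2.1, -0.3, 0.9]
opening: -0.0001
t: 24.35
position: [0.6482, -0.1419, 0.0977]
orientation: [0.182, 3.127, -0.0]
contact_force: [4.8, -1.1, 2.8]
opening: 0.0
prof r:z 80:124 83:126 86:127 89:127 92:127 95:127 98:158 101:156 104:138 107:123 110:115 113:136 116:136 119:137 122:138 125:139 128:137
tang [-28.8  28.7]
TCP r,t,z mm [116.9  -0.3  97.7] yaw 83.3 F r,t,z [ 4.9 -0.5  2.8] e [ 0.993 -0.122] t [0.122 0.993] time 24.35
```

```bash
python3 -m creep '[[0,0,0,-0.0007,0.0001,-0.0004,1],[0,0,0,-0.0007,0.0001,-0.0004,1]]';python3 -m creep '[[0,0,0,-0.0008,0.0001,-0.0003,1],[0,0,0,-0.0008,0.0001,-0.0003,1]]'; python3 -m creep '[[0,0,0,-0.0009,0.0001,-0.0003,1]]'; python3 st.py
```

```text
t: 24.57
position: [0.6483, -0.142, 0.0978]
orientation: [0.182, 3.123, -0.001]
contact_force: [4.1, 0.0, 0.6]
opening: -0.0003
t: 24.73
position: [0.6482, -0.1419, 0.0979]
orientation: [0.181, 3.12, -0.001]
contact_force: [5.7, 0.0, -0.1]
opening: -0.0002
t: 24.82
position: [0.6482, -0.142, 0.0979]
orientation: [0.181, 3.118, -0.001]
contact_force: [5.9, -1.3, 0.2]
opening: -0.0002
t 24.82 pos [ 0.6482 -0.142   0.0979] yaw 83.36 corr_deg [0.11 1.06 0.  ] F [ 5.9 -1.3  0.2] Tq [-0.01 -1.15 -0.05] op -0.0002 q [-0.33  0.63 -0.08  0.84  0.   -0.21]
```

```bash
python3 -m creep '[[0,1,0,-0.001,0.0001,-0.0007,1]]'; python3 -m creep '[[0,0.5,0,-0.0012,0.0001,-0.0008,1]]'; python3 -m creep '[[0,0,0,0.009,-0.001,0.001,1],[0,0,0,0.009,-0.001,0.01,1],[0,0,0,0,0,0.035,1],[0,0,0,0,0,0.035,1],[0,0,0,0,0,0.035,1],[0,0,0,-0.02,0,0.035,1],[0,0,0,-0.02,0,0.02,1],[0,0,0,0,0,0,1]]'; python3 loc.py -7 w15.png
```

```text
t: 24.9
position: [0.6481, -0.1419, 0.0978]
orientation: [0.182, 3.132, -0.003]
contact_force: [7.1, 0.9, -0.2]
opening: -0.0001
t: 24.98
position: [0.6482, -0.142, 0.0976]
orientation: [-0.182, -3.134, 0.004]
contact_force: [5.2, 1.1, 3.4]
opening: 0.0002
t: 25.65
position: [0.6091, -0.1409, 0.2638]
orientation: [-0.179, -3.094, -0.002]
contact_force: [1.4, -0.9, 1.2]
opening: -0.0
prof r:z 80:124 83:126 86:127 89:127 92:127 101:104 104:100 110:84 113:84
tang [-11.4  12.1]
TCP r,t,z mm [ 77.9  -4.1 263.8] yaw 83.4 F r,t,z [ 1.5 -0.7  1.2] e [ 0.993 -0.122] t [0.122 0.993] time 25.65
```

View pics/w15.png

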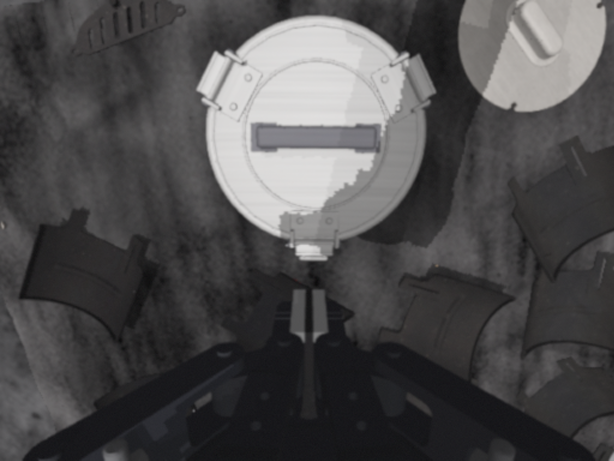

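```bash
python3 - <<'E'
from h import *
s=ctrl.state();p=optics.capture('wrist');W=cloud(p,pose(p,s)).reshape(-1,3)
from clips import clips
clips(W)
C=np.array([.5322,-.1273]);w=W[np.isfinite(W[:,2])]
for k,n in enumerate('abc'):
    a=np.radians(-7+120*k);e=np.array([np.cos(a),np.sin(a)]);t=np.array([-e[1],e[0]]);q=w[:,:2]-C;r=q@e;tt=q@t
    m=(abs(tt)<.010)&(r>.083)&(r<.0915)&(abs(w[:,2]-.127)<.006)
    f=np.polyfit(r[m],w[m,2],1);print(n,m.sum(),'slope',f[0].round(3),'z@87',(np.polyval(f,.087)*1000).round(2))
print(s['t'],s['contact_force'])
E
```

```text
1853 ((0.532559871673584, -0.12723420560359955), (0.08565223217010498, 0.014897492714226246), 83.46774291992188) 0.14477259725313413
disc plane [-0.0011, 0.0004, 0.1181] yaw -6.532257080078125
a 62:119.6 66:119.7 70:119.5 74:119.5 78:119.3 82:124.9 86:126.9 90:127.1 94:127.2 102:105.4 106:95.5 110:84.2 tang [-12.7  11. ]
b 62:119.6 66:119.9 70:119.5 74:119.9 78:119.6 82:125.2 86:127.3 90:127.2 94:127.3 tang 
c 62:119.6 66:119.7 70:119.5 74:119.5 78:119.5 82:124.8 86:127.0 90:127.2 94:127.3 tang 
a 178 slope 0.092 z@87 126.82
b 240 slope 0.019 z@87 127.12
c 248 slope 0.043 z@87 127.03
25.7 [-0.25394618 -0.28490114  0.94489293]
```

```bash
python3 - <<'E'
from h import *
C=np.array([.5325,-.1272])
for rep in range(2):
    s=ctrl.state();p=optics.capture('wrist');W=cloud(p,pose(p,s)).reshape(-1,3);w=W[np.isfinite(W[:,2])]
    for k,n in enumerate('abc'):
        a=np.radians(-6.9+120*k);e=np.array([np.cos(a),np.sin(a)]);t=np.array([-e[1],e[0]]);q=w[:,:2]-C;r=q@e;tt=q@t
        m=(abs(tt)<.010)&(r>.0855)&(r<.094)&(abs(w[:,2]-.127)<.002)
        f,c=np.polyfit(r[m],w[m,2],1,cov=True);print(n,m.sum(),f[0].round(3),np.sqrt(c[0,0]).round(3))
E
```

```text
a 156 0.088 0.024
b 225 0.01 0.02
c 223 0.035 0.021
a 165 0.056 0.024
b 229 -0.007 0.019
c 227 0.016 0.022
```

```bash
python3 -m creep '[[0,1.2,0,0.025,0.002,-0.01,1],[0,0,0,0.03,0,-0.02,1],[0,0,0,0.006,0,-0.025,1],[0,0,0,0,0,0,1],[0,0,0,0,0,0,1]]'; python3 st.py 83; python3 - <<'E'
from h import *
from scipy.stats import theilslopes
C=np.array([.5325,-.1272])
def prof(w,ang):
    a=np.radians(ang);e=np.array([np.cos(a),np.sin(a)]);t=np.array([-e[1],e[0]]);q=w[:,:2]-C;r=q@e;tt=q@t
    for lo,hi in [(.0855,.093),(.096,.125)]:
        m=(abs(tt)<.009)&(r>lo)&(r<hi)&(w[:,2]>(.125 if hi<.095 else .07))&(w[:,2]<.129)
        if m.sum()>20:
            th=theilslopes(w[m,2],r[m]);print(m.sum(),np.round(th,3), 'z',np.median(w[m,2]).round(4))
    print(' '.join(f'{x*1000:.0f}:{np.median(w[(abs(tt)<.009)&(abs(r-x)<.001)&(w[:,2]>.07)&(w[:,2]<.14),2])*1000:.1f}' for x in np.arange(.08,.096,.002)))
d=np.load
s=ctrl.state();p=optics.capture('wrist');save(p,'w16.png',1.2);w=cloud(p,pose(p,s)).reshape(-1,3);w=w[np.isfinite(w[:,2])];prof(w,-6.9)
E
```

```text
t: 26.27
position: [0.6688, -0.1364, 0.1896]
orientation: [-0.175, -3.05, -0.009]
contact_force: [0.3, 0.3, 1.0]
opening: -0.0001
t 26.27 pos [ 0.6688 -0.1364  0.1896] yaw 83.42 corr_deg [-0.64 -4.92 -0.42] F [0.3 0.3 1. ] Tq [-0.   -0.09  0.02] op -0.0001 q [-0.3   0.68  0.25  1.23 -0.02 -0.19]
284 [0.05  0.123 0.015 0.084] z 0.1271
295 [-2.511  0.359 -2.549 -2.467] z 0.097
80:119.4 82:125.6 84:126.7 86:127.0 88:127.0 90:127.1 92:127.4 94:126.0
```

View pics/w16.png

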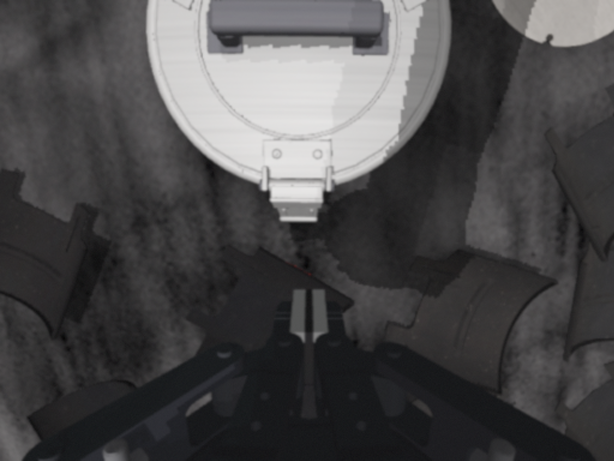

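```bash
python3 -m creep '[[0,0,0,0.01,0,0.03,1],[0,0,0,0,0,0.02,1],[0,0,0,0,0,0,1],[0,0,0,0,0,0,1]]'; python3 - <<'E'
from h import *
p=optics.capture('top');save(p,'top9.png')
print(hand_in())
E
```

```text
t: 26.65
position: [0.6724, -0.1351, 0.238]
orientation: [-0.175, -3.036, -0.014]
contact_force: [-0.3, -0.1, -0.9]
opening: 0.0001
the job is handed in; nothing more can be done
None
```

View pics/top9.png

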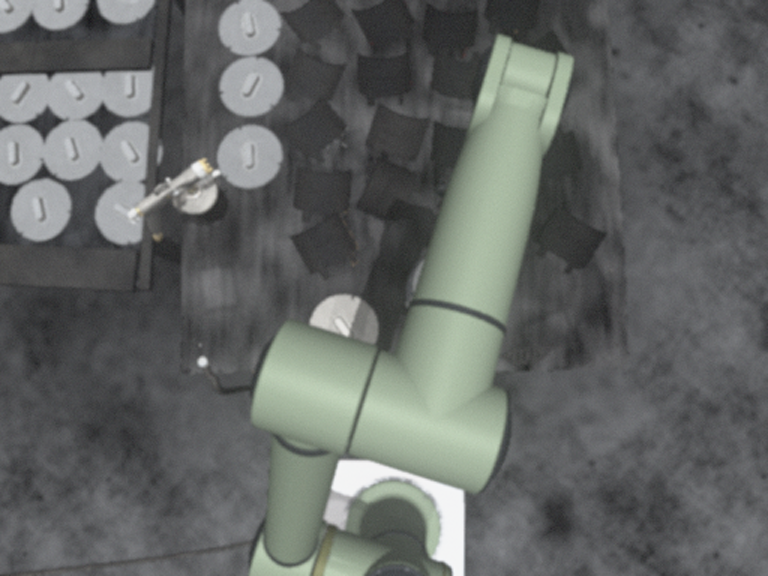

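The lid is on the pot, all three clips are folded down to their stops, and I handed the job in at about 26.7 s; no verdict came back.

- **Lid:** I picked it up by the bar and set it into the mouth. My last measurement put the seating face about 0.1 mm from the rim plane, level to about 0.001 rad, and within about 1 mm of the rim centre I had measured. The clips were still open when I released it.
- **Clips:** I pushed b, c and then a home by feel. Each gave about 2.5–4 N at the hook, then eased, then stopped dead. Repeated pushes against the stops read about 6–9 N, below the 18 N limit.
- **Last checks:** The tops of the three closed clips match in height to a few tenths of a millimetre. For b and c the slope is near 0.
- **One check that disagreed:** Clip a's slope came out at 0.05–0.09 rad, with an error of about 0.03. That reaches past the 0.06 rad limit. I trusted the hard stop felt there and did not push it again.
- **Other parts:** The arm ended clear of everything with no contact force. The plain lid looked unmoved in the last top picture. The arm hid the lid and clips in it, and I did not measure the shield or the grille again, though the arm never went near them.

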